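# Set brass bars against the stop of a marking-out block

### The job

Get the brass bars ready for marking out: swing the hasp off the stock box's lid, tip the loose lid up by its wooden pull so that it tilts up on its far edge still resting on the box, then lift it off and lay it flat on the bench, pull side up. Take out every bar in the box, lay each in a V-groove of its own on the block and push it gently along the groove under the cross-bar until its end is against the steel stop. Leave the hasp open and the hammer, jar and ring mandrel alone.

Things in the scene. Friction and masses are not known exactly. Their poses are not given: they have to be found in the camera images.
- box: Plywood box fixed to the bench, outside 148 (x) x 184 (y) x 52 mm high, walls 6 mm. Origin at the centre of its underside, hasp on its -x side. Inner floor at z = 6 mm. Two wooden combs across it (x = -50 to -30 and 30 to 50 mm, up to z = 20 mm) hold the bars in slots 26 mm wide, centred at y = -48, 0 and 48 mm; the bars lie on the floor along x, centre at z = 16 mm, free between the combs.
- box_far (a point): Top of the box's -y wall, midway along it: point (0, -92, 52) mm of the box; the lid tips on this edge.
- hasp (a joint): Steel hasp hinged on the box's front: 0 = flat on the lid with the lid's lug in its window, grows as it swings up and back to the box's -x side, 1.57 = upright, limit 2.6 rad. Hinge line along the box's y axis through box point (-80, 0, 63.5) mm. Little friction: past upright it falls open by its weight, before that it falls shut.
- hasp_bar (a point): Middle of the hasp's grip: a steel round bar 12 mm thick, 36 mm long along the box's y axis, on a 20 mm wide web near the hasp's free end. Shut, it is 54 mm in x and 20 mm in z from the hinge line, at box point (-26, 0, 83.5) mm, underside 17 mm above the lid's top. Pinched on its two ends it turns between the fingers.
- lid: Loose wooden lid: plate 148 x 184 x 8 mm, 0.25 kg, with a locating frame 6 mm deep under it, inside the box rim with 3 mm or more of play. Origin at the centre of the plate's underside (z = 52 mm seated, 6 mm lying on the bench), z up, axes as the box's when seated. Steel lug 10 x 8 x 12 mm high on top at (-50, 0).
- lid_pull (a point): Centre of the lid's pull: an upright wooden rail 50 mm (x) x 12 mm (y) x 30 mm high near the lid's +y edge, at lid point (0, 78, 23) mm, from 8 to 38 mm above the plate's underside.
- lid_far (a point): Middle of the lid's lower -y edge, across from the pull: lid point (0, -92, 0) mm.
- block: Wooden block fixed to the bench, 200 (x) x 150 (y) mm, ridges at z = 23; origin centre of underside. Three 90-degree V-grooves along x at y = -48, 0, 48 mm, 22 mm wide, apex at z = 12; stop at the +x end. Aluminium cross-bar over all grooves from x = 39 to 57, z = 42 to 50 mm. A bar seated in a groove has its centre at z = 26; laid clear of the cross-bar, its centre is at x = -27 or less.
- endstop: Steel stop across the block's +x end, 8 to 38 mm above the bench. Origin in its face towards the grooves, at block point (85, 0, 0) mm; axes as the block's. A bar that is home has its centre at x = -55 mm in this frame.
- bar1: Brass bar of octagonal section, 20 mm across flats, 110 mm long along its own x axis, 0.31 kg. Origin at its centre. All bars are alike; it lies on any of its flats, and in a V-groove on two 45-degree flats. None if absent.
- bar2: Brass bar of octagonal section, 20 mm across flats, 110 mm long along its own x axis, 0.31 kg. Origin at its centre. All bars are alike; it lies on any of its flats, and in a V-groove on two 45-degree flats. None if absent.
- bar3: Brass bar of octagonal section, 20 mm across flats, 110 mm long along its own x axis, 0.31 kg. Origin at its centre. All bars are alike; it lies on any of its flats, and in a V-groove on two 45-degree flats. None if absent.
- hammer: Bystander: a 220 mm hammer lying on the bench.
- jar: Bystander: amber glass jar, 60 mm across and 80 mm high, origin under its centre.
- mandrel: Bystander: standing steel ring mandrel, foot 60 mm across, 152 mm high, origin under its centre.

How it is judged:
By the outcome, as a careful person would: the job done as asked, in the order asked, and still so for the second after the job is handed in, with the robot touching nothing.
Of bar1, bar2, bar3 only 2 to 3 are there at a start; the rules pass over those that are not, and their reading is None.
At some moment in a run one of bar1, bar2, bar3 may be knocked a few centimetres aside while the robot is not near it.
Once in a run the grip may slacken for a moment while it holds something.
It also fails if it takes over 210 s, if anything falls off the work surface, if the arm or the gripper's body presses on something with over 40 N, if the wrist force passes 120 N, or if a joint passes its speed limit or range.

### The arm

A 6-joint arm with a two-finger parallel gripper is mounted at the origin on the work surface. World frame = base frame: x ahead of the robot, y to its left, z up, the work surface at z = 0. Lengths are in m, angles in rad, forces in N, time in s.
With the tool pointing down it reaches from about 0.325 to 0.9 m from the base axis. Payload 6.1 kg.
Tool frame: the origin (TCP) lies between the finger pads; the fingertips stand 19 mm ahead of it and the grasp point (between the pads) is the TCP; z points along the fingers, y is the direction in which the jaws open and shut (so a half turn about z gives the same grasp; the last joint's range is limited). The gripper opens to 87 mm and grips with 3 to 60 N. Pads are 19 mm wide; open, the fingers measure 117 mm over their backs; the gripper's body (75 mm by 190 mm) begins 51 mm behind the grasp point.
Start: joints at [1.094, 0.22, 1.526, -0, 1.395, -0.126], TCP at [0.215, 0.587, 0.242] pointing down, gripper open.
Joint ranges: [-2.98, 2.98], [-0.91, 2.08], [0.09, 2.57], [-1.24, 4.39], [0.2, 2.65], [-2.68, 2.68]. Speed limits (rad/s): [2.57, 2.57, 3.01, 3.14, 3.14, 3.14].

### API

Orientations are given as [roll, pitch, yaw] about the fixed x, y, z axes, in that order (R = Rz(yaw) Ry(pitch) Rx(roll)).
In Python, from bench import bot gives the robot as it stands.
- The arm moves only by the shell command python3 -m handwheel 'ROWS' [OPENING] [FORCE]. ROWS is JSON, a list of rows, each an object with "offset": the shift along the world's x, y, z scaled (see below), a list of three; "dr": the turn, a rotation vector about the world's x, y, z scaled (see below), a list of three. In form: [{"offset": [tx, ty, tz], "dr": [ax, ay, az]}, ...]. A call has 1 to 12 rows; each row shifts and turns the commanded pose from where the row before left it; what a row does not reach is not made up. The controller multiplies each number of a shift by 0.25 m and each number of a turn by 120 degrees. A row lasts 1/10 s, in which the tool goes at most 50 mm and 8.59 degrees, less where a joint would pass 70% of its speed; a pose out of reach is approached as far as the arm can. A call with a number of a shift or a turn outside -1 to 1 is refused whole. A call with a gripper value outside its range is refused whole. OPENING is the closure, from 0 (fully open) to 1 (shut), set as the call begins (- or left out, the last holds). The fingers move at their own pace and stop on an object; FORCE is the grip in N (left out, the last holds). Time passes only in rows, so rows that do not move let the fingers close. It gives the time, the measured TCP pose, the force and the opening at its end, in the units of the state.
- bot.get_state(): the state, without advancing time (a new reading comes with each control period).
- bot.capture(name): name is "scene" or "side" or "wrist"; returns the picture (384x512x3 uint8, blue, green, red); there is no depth.
- bot.camera_info(name): a dict with "K" (3x3 intrinsics, pixels), "camera_from_world" (4x4, takes a point from world to camera coordinates). Camera axes: x right, y down, z forward; pixel columns grow to the right and rows downward; lengths in m; the calibration is good to about 2 mm. A picture is of the moment at which its call begins: read the wrist's pose just before it. camera_info takes no time and is no camera call; for the wrist camera it gives the pose at the moment of the call.
- bot.hand_in(): hands the job in, once; it reports no verdict.
The state is a dict: "clock": time; "joint_pos": joint angles; "dq": joint speeds; "joint_torque": joint torques, N m; "eef_pos": TCP position; "tool_rot": TCP orientation; "wrist_force": force on the tool from outside, world axes, zero at the start; "moment": the same for the moment, N m; "width": opening from 0.0 (shut) to 1.0 (fully open).
Only numpy, scipy, OpenCV 4.12 (cv2) and the standard library are available. Lean on these libraries where they do the work, as an engineer would, in place of code of your own. Each camera call takes 0.05 s, during which the arm holds its last target. There are 200 camera calls.

## Working session

There is one attempt and no reset: what is moved stays moved. The work goes in short steps, Python scripts to look and compute and a shell command to move; the robot and the scene stay as the last step left them, time stands still between calls to the robot, and variables do not carry over. Pictures are saved under pics/ and viewed, about 12 in all and at most 16, crops included, and the job is handed in when it is done.

```bash
ls; mkdir -p pics; cat > h.py <<'E'
import numpy as np, cv2
from bench import bot
from scipy.spatial.transform import Rotation as R
def snap(cam,name):
    i=bot.camera_info(cam); im=bot.capture(cam); cv2.imwrite(f'pics/{name}.png',im)
    np.savez(f'pics/{name}.npz',K=np.array(i['K']),T=np.array(i['camera_from_world'])); return im
def PM(name):
    d=np.load(f'pics/{name}.npz'); return d['K'],d['T']
def proj(name,P):
    K,T=PM(name); P=np.atleast_2d(P); c=P@T[:3,:3].T+T[:3,3]; p=c@K.T; return p[:,:2]/p[:,2:]
def ray(name,uv):
    K,T=PM(name); d=T[:3,:3].T@np.linalg.inv(K)@np.array([uv[0],uv[1],1]); return -T[:3,:3].T@T[:3,3],d/np.linalg.norm(d)
def onz(name,uv,z):
    o,d=ray(name,uv); return o+d*(z-o[2])/d[2]
def tri(*obs):
    A=np.zeros((3,3));b=np.zeros(3)
    for n,uv in obs:
        o,d=ray(n,uv); M=np.eye(3)-np.outer(d,d); A+=M;b+=M@o
    X=np.linalg.solve(A,b); 
    return X,[np.linalg.norm(np.cross(X-ray(n,uv)[0],ray(n,uv)[1])) for n,uv in obs]
E
python3 - <<'E'
from h import *
np.set_printoptions(precision=4,suppress=True)
print(bot.get_state())
for c in ('scene','side','wrist'):
    snap(c,c+'0'); K,T=PM(c+'0'); print(c,K[0,0],-T[:3,:3].T@T[:3,3],T[2,:3])
a=cv2.imread('pics/scene0.png');b=cv2.imread('pics/side0.png')
cv2.imwrite('pics/sc_b.png',cv2.resize(a,(800,600),interpolation=3));cv2.imwrite('pics/si_b.png',cv2.resize(b,(800,600),interpolation=3))
E
```

```text
pics
{'clock': 0.0, 'joint_pos': array([ 1.0939,  0.2212,  1.5276, -0.    ,  1.3947, -0.1261]), 'dq': array([ 0.0004, -0.0002, -0.0006, -0.0003,  0.0003,  0.0004]), 'joint_torque': array([  0.0023, -49.4611, -38.7378,   0.0701,   0.0574,  -0.0002]), 'eef_pos': array([0.2145, 0.5864, 0.2404]), 'tool_rot': array([-3.1397, -0.0002,  2.7908]), 'wrist_force': array([0.8833, 0.1061, 0.4437]), 'moment': array([-0.0333, -0.049 ,  0.0304]), 'width': 0.9982946925911278}
scene 359.31258184788874 [ 0.904  -0.4471  1.0493] [-0.2592  0.4697 -0.8439]
side 460.0538598671854 [-0.3352 -0.9162  0.971 ] [ 0.564   0.6225 -0.5426]
wrist 295.15144365239945 [0.1458 0.6121 0.3828] [ 0.2511 -0.0928 -0.9635]
```

View pics/sc_b.png

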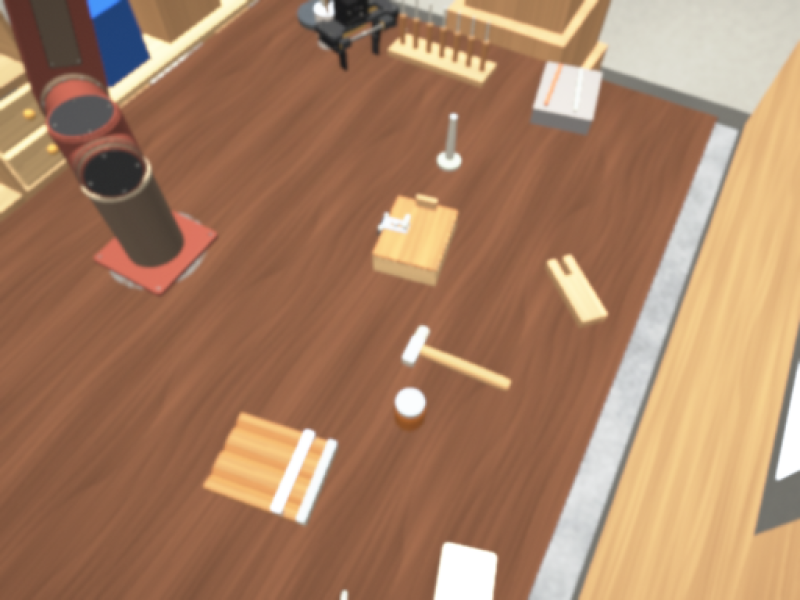

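View pics/si_b.png

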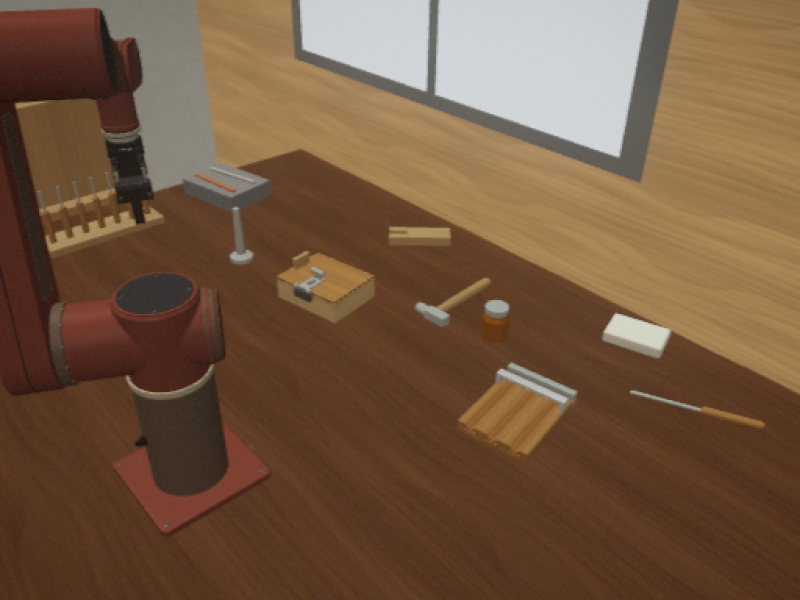

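The scene view shows the box lid with corners near (400,197), (458,208), (438,272), (375,262), with the hasp at (395,222), the block around (270,467), and the mandrel, hammer and jar all clear of both. The side view agrees.

```bash
python3 - <<'E'
from h import *
np.set_printoptions(precision=4,suppress=True)
s=.64
print('lid',[onz('scene0',np.array(p)*s,.06)[:2] for p in [(400,197),(458,208),(438,272),(375,262)]])
print('pull',onz('scene0',np.array((427,200))*s,.08), 'hasp',onz('scene0',np.array((397,223))*s,.08))
print('block',[onz('scene0',np.array(p)*s,.023)[:2] for p in [(240,414),(335,440),(302,521),(205,486)]])
print('jar',onz('scene0',np.array((410,398))*s,.08),'mand',onz('scene0',np.array((449,162))*s,0))
print('ham',[onz('scene0',np.array(p)*s,.015)[:2] for p in [(424,330),(410,360),(510,384)]])
print(tri(('scene0',np.array((410,398))*s),('side0',np.array((496,308))*s)))
# camera in tool
st=bot.get_state();K,T=PM('wrist0');Rt=R.from_euler('xyz',st['tool_rot']).as_matrix()
print(Rt, Rt.T@(-T[:3,:3].T@T[:3,3]-st['eef_pos']), Rt.T@T[:3,:3].T)
E
```

```text
lid [array([0.4489, 0.3778]), array([0.5847, 0.415 ]), array([0.6291, 0.226 ]), array([0.4961, 0.1816])]
pull [0.5174 0.3841 0.08  ] hasp [0.4912 0.2883 0.08  ]
block [array([ 0.4417, -0.2391]), array([ 0.6293, -0.1923]), array([ 0.6584, -0.343 ]), array([ 0.4723, -0.3792])]
jar [ 0.7219 -0.0703  0.08  ] mand [0.4726 0.6021 0.    ]
ham [array([0.6606, 0.1061]), array([0.6691, 0.0288]), array([0.8701, 0.0807])]
(array([ 0.7221, -0.0712,  0.0739]), [np.float64(0.00328175369800427), np.float64(0.003281753698004276)])
[[-0.9391  0.3436 -0.0007]
 [ 0.3436  0.9391 -0.0013]
 [ 0.0002 -0.0015 -1.    ]] [ 0.0734  0.0001 -0.1421] [[-0.0004 -0.9635 -0.2678]
 [ 1.     -0.0006  0.0006]
 [-0.0007 -0.2678  0.9635]]
```

```bash
r='x'; python3 -m handwheel '[{"offset":[0.057,-0.07,0],"dr":[0,0,-0.068]},{"offset":[0.057,-0.07,0],"dr":[0,0,-0.068]},{"offset":[0.057,-0.07,0],"dr":[0,0,-0.068]},{"offset":[0.057,-0.07,0],"dr":[0,0,-0.068]},{"offset":[0.057,-0.07,0],"dr":[0,0,-0.068]},{"offset":[0.057,-0.07,0],"dr":[0,0,-0.068]},{"offset":[0.057,-0.07,0],"dr":[0,0,-0.068]},{"offset":[0.057,-0.07,0],"dr":[0,0,-0.068]},{"offset":[0.057,-0.07,0],"dr":[0,0,-0.068]}]' 
python3 -m handwheel '[{"offset":[0.057,-0.07,0],"dr":[0,0,-0.068]},{"offset":[0.057,-0.07,0],"dr":[0,0,-0.068]},{"offset":[0.057,-0.07,0],"dr":[0,0,-0.068]},{"offset":[0.057,-0.07,0],"dr":[0,0,-0.068]},{"offset":[0.057,-0.07,0],"dr":[0,0,-0.068]},{"offset":[0.057,-0.07,0],"dr":[0,0,-0.068]},{"offset":[0.057,-0.07,0],"dr":[0,0,-0.068]},{"offset":[0.057,-0.07,0],"dr":[0,0,-0.068]},{"offset":[0.057,-0.07,0],"dr":[0,0,-0.068]},{"offset":[0,0,0],"dr":[0,0,0]},{"offset":[0,0,0],"dr":[0,0,0]}]'
python3 - <<'E'
from h import *
a=snap('wrist','w1'); cv2.imwrite('pics/w1b.png',cv2.resize(a,(800,600),interpolation=3)); print(bot.get_state()['joint_pos'])
E
```

```text
clock: 1.05
eef_pos: [0.3434, 0.4285, 0.2412]
tool_rot: [-3.141, 0.0, 1.503]
wrist_force: [0.6, 0.1, 0.0]
width: 1.002
clock: 2.15
eef_pos: [0.4711, 0.2718, 0.2412]
tool_rot: [-3.141, 0.001, 0.228]
wrist_force: [-0.3, 0.1, -0.5]
width: 1.001
[3.78862972e-01 2.71713646e-02 1.73874993e+00 5.51441579e-04
 1.37630053e+00 1.72018115e+00]
```

View pics/w1b.png

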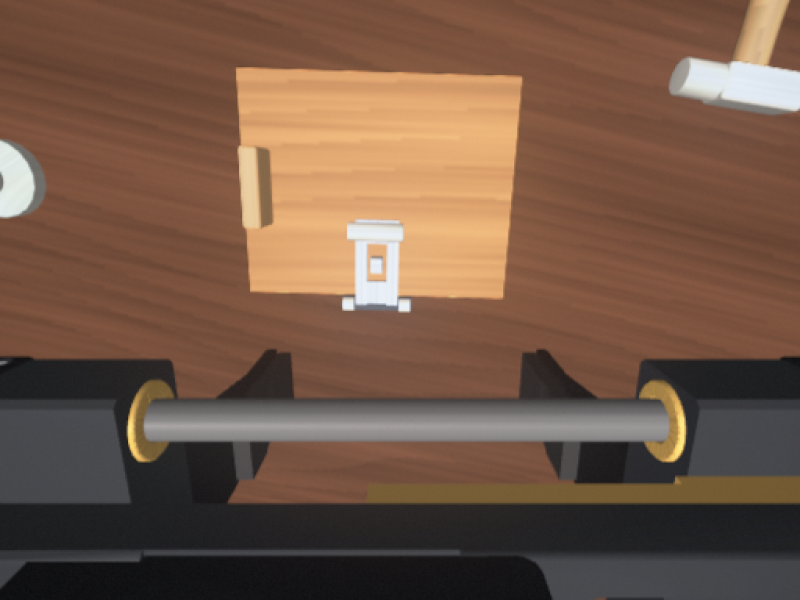

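The wrist view shows lid corners at (237,68), (521,76), (503,299), (250,291), the pull top centred at (250,187), the hasp bar at (375,232) and the lug at (376,265).

```bash
cat >> h.py <<'E'
def fitpose(obs,x0,free_z=False):
    # obs: (view, local point, uv) -> x,y,yaw[,z]
    from scipy.optimize import least_squares
    def f(p):
        c,s=np.cos(p[2]),np.sin(p[2]); M=np.array([[c,-s,0],[s,c,0],[0,0,1]])
        return np.concatenate([proj(n,M@np.array(P)+[p[0],p[1],p[3] if free_z else 0])[0]-np.array(uv) for n,P,uv in obs])
    r=least_squares(f,list(x0)+([0.] if free_z else []),loss='soft_l1'); return r.x,r.fun.round(1)
def b2w(p,L):
    c,s=np.cos(p[2]),np.sin(p[2]); return np.array([p[0]+c*L[0]-s*L[1],p[1]+s*L[0]+c*L[1],L[2]])
E
python3 - <<'E'
from h import *
np.set_printoptions(precision=4,suppress=True)
s=.64
C=[(.074,.092,.06),(.074,-.092,.06),(-.074,-.092,.06),(-.074,.092,.06)]
W=[('w1',P,np.array(u)*s) for P,u in zip(C,[(237,68),(521,76),(503,299),(250,291)])]
W+=[('w1',(0,.078,.09),np.array((250,187))*s),('w1',(-.026,0,.0895),np.array((375,231))*s)]
S=[('scene0',P,np.array(u)*s) for P,u in zip([C[3],C[0],C[1],C[2]],[(400,197),(458,208),(438,272),(375,262)])]
for o in (W,W+S): 
  for fz in (0,1): print(*fitpose(o,(.54,.3,.23),fz))
p,_=fitpose(W,(.54,.3,.23)); print('bar',b2w(p,(-.026,0,.0835)),'hinge',b2w(p,(-.08,0,.0635)))
print('axes x',np.cos(p[2]),np.sin(p[2]))
E
```

```text
[0.5293 0.3051 0.1974] [-0.9 -1.4  2.  -0.4  0.5  0.1 -0.2  0.3 -0.5  0.3  0.1  1.7]
[ 0.5292  0.3056  0.1996 -0.0034] [-0.4 -0.5  0.5  0.1 -0.4 -0.9  0.4 -0.3  0.1  0.4 -0.2  1.3]
[0.5296 0.3051 0.1986] [-1.  -1.6  1.9 -0.8  0.6 -0.3 -0.1  0.1 -0.5  0.1  0.1  1.4 -2.  -1.5
 -0.8  0.8 -1.8 -1.8 -2.4 -6.1]
[ 0.5295  0.3057  0.2014 -0.0042] [-0.3 -0.5  0.1 -0.3 -0.5 -1.5  0.7 -0.6  0.3  0.2 -0.2  0.8 -2.  -0.8
 -0.9  1.4 -1.8 -1.2 -2.3 -5.4]
bar [0.5038 0.3    0.0835] hinge [0.4508 0.2894 0.0635]
axes x 0.9805868412592822 0.19608530477611835
```

```bash
python3 -m handwheel '[{"offset":[0.033,0.028,-0.09],"dr":[0,0,-0.007]},{"offset":[0.033,0.028,-0.09],"dr":[0,0,-0.007]},{"offset":[0.033,0.028,-0.09],"dr":[0,0,0]},{"offset":[0.033,0.028,-0.09],"dr":[0,0,0]},{"offset":[0,0,-0.084],"dr":[0,0,0]},{"offset":[0,0,-0.084],"dr":[0,0,0]},{"offset":[0,0,-0.084],"dr":[0,0,0]},{"offset":[0,0,0],"dr":[0,0,0]},{"offset":[0,0,0],"dr":[0,0,0]}]' 0
python3 -m handwheel '[{"offset":[0,0,0],"dr":[0,0,0]},{"offset":[0,0,0],"dr":[0,0,0]},{"offset":[0,0,0],"dr":[0,0,0]},{"offset":[0,0,0],"dr":[0,0,0]},{"offset":[0,0,0],"dr":[0,0,0]},{"offset":[0,0,0],"dr":[0,0,0]},{"offset":[0,0,0],"dr":[0,0,0]},{"offset":[0,0,0],"dr":[0,0,0]}]' 1 15
python3 - <<'E'
from h import *
a=snap('wrist','w2'); cv2.imwrite('pics/w2b.png',a)
E
```

```text
clock: 3.1
eef_pos: [0.5035, 0.3006, 0.0885]
tool_rot: [3.142, 0.001, 0.2]
wrist_force: [0.3, 0.4, -0.7]
width: 0.999
clock: 3.9
eef_pos: [0.5042, 0.3, 0.0885]
tool_rot: [-3.141, 0.0, 0.198]
wrist_force: [0.2, -0.6, 0.4]
width: 0.41
```

View pics/w2b.png

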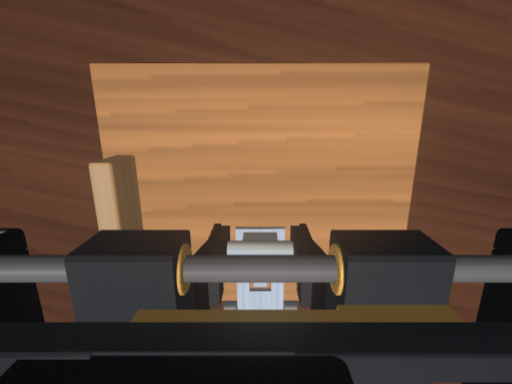

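The bar is gripped at both ends (around (260,247)). Next I'll swing it along the arc.

```bash
python3 -m handwheel '[{"offset":[-0.0196,-0.004,0.034],"dr":[0,0,0]},{"offset":[-0.0196,-0.004,0.034],"dr":[0,0,0]},{"offset":[-0.03,-0.006,0.026],"dr":[0,0,0]},{"offset":[-0.03,-0.006,0.026],"dr":[0,0,0]},{"offset":[-0.037,-0.0074,0.0136],"dr":[0,0,0]},{"offset":[-0.037,-0.0074,0.0136],"dr":[0,0,0]},{"offset":[-0.0392,-0.008,0],"dr":[0,0,0]},{"offset":[-0.0392,-0.008,0],"dr":[0,0,0]}]'
python3 -m handwheel '[{"offset":[-0.037,-0.0074,-0.0136],"dr":[0,0,0]},{"offset":[-0.037,-0.0074,-0.0136],"dr":[0,0,0]},{"offset":[-0.03,-0.006,-0.026],"dr":[0,0,0]},{"offset":[-0.03,-0.006,-0.026],"dr":[0,0,0]},{"offset":[-0.016,-0.0032,-0.025],"dr":[0,0,0]},{"offset":[-0.016,-0.0032,-0.025],"dr":[0,0,0]},{"offset":[0,0,0],"dr":[0,0,0]}]'
python3 -m handwheel '[{"offset":[0,0,0],"dr":[0,0,0]},{"offset":[0,0,0],"dr":[0,0,0]},{"offset":[0,0,0],"dr":[0,0,0]},{"offset":[0,0,0],"dr":[0,0,0]},{"offset":[0,0,0],"dr":[0,0,0]},{"offset":[0,0,0.1],"dr":[0,0,0]},{"offset":[0,0,0.1],"dr":[0,0,0]},{"offset":[0,0,0.1],"dr":[0,0,0]},{"offset":[0,0,0.1],"dr":[0,0,0]},{"offset":[0,0,0],"dr":[0,0,0]}]' 0
python3 - <<'E'
from h import *
a=snap('wrist','w3'); b=snap('side','s3')
p=(.5293,.3053,.199); u=proj('s3',b2w(p,(0,0,.06)))[0].astype(int)
c=cv2.resize(b[u[1]-60:u[1]+60,u[0]-80:u[0]+80],(512,384),interpolation=3)
cv2.imwrite('pics/w3b.png',cv2.resize(np.vstack([a,c]),(400,600)))
E
```

```text
clock: 4.75
eef_pos: [0.4411, 0.2872, 0.126]
tool_rot: [-3.141, -0.002, 0.198]
wrist_force: [1.5, 0.1, -1.5]
width: 0.414
clock: 5.45
eef_pos: [0.3985, 0.2786, 0.0915]
tool_rot: [3.141, 0.003, 0.198]
wrist_force: [-1.7, -0.3, 1.9]
width: 0.41
clock: 6.45
eef_pos: [0.4022, 0.28, 0.1972]
tool_rot: [-3.14, -0.007, 0.198]
wrist_force: [0.6, 0.3, 0.6]
width: 0.999
```

View pics/w3b.png

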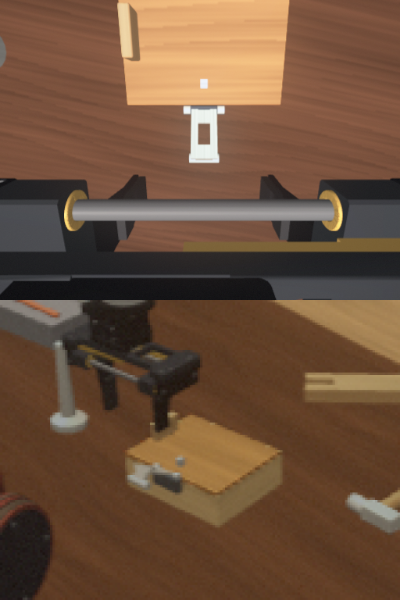

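The hasp is open and lies beyond the box's -x side, and the lug is free at (204,84). Next is the pull.

```bash
python3 -m handwheel '[{"offset":[0.113,0.102,0],"dr":[0,0,0]},{"offset":[0.113,0.102,0],"dr":[0,0,0]},{"offset":[0.113,0.102,0],"dr":[0,0,0]},{"offset":[0.113,0.102,0],"dr":[0,0,0]},{"offset":[0,0,-0.08],"dr":[0,0,0]},{"offset":[0,0,-0.08],"dr":[0,0,0]},{"offset":[0,0,0],"dr":[0,0,0]},{"offset":[0,0,0],"dr":[0,0,0]},{"offset":[0,0,0],"dr":[0,0,0]}]'
python3 - <<'E'
from h import *
np.set_printoptions(precision=4,suppress=True)
a=snap('wrist','w4'); cv2.imwrite('pics/w4b.png',a); s=bot.get_state(); p=(.5293,.3053,.199)
t=b2w(p,(0,.078,.084)); print(s['eef_pos'],t,(t-s['eef_pos'])*4)
E
```

```text
clock: 7.45
eef_pos: [0.5131, 0.381, 0.1537]
tool_rot: [-3.141, -0.001, 0.198]
wrist_force: [-0.3, 0.0, 0.3]
width: 0.996
[0.5134 0.3811 0.1542] [0.5139 0.3818 0.084 ] [ 0.0021  0.0025 -0.281 ]
```

View pics/w4b.png

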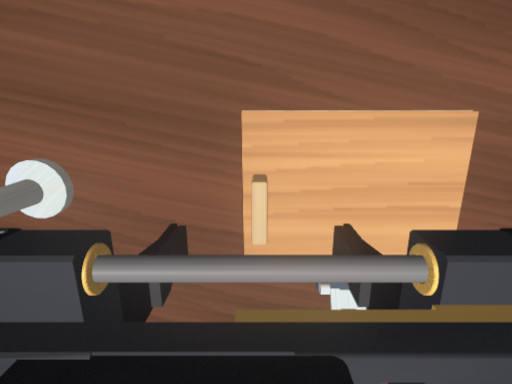

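```bash
python3 -m handwheel '[{"offset":[0.002,0.0025,-0.07],"dr":[0,0,0]},{"offset":[0,0,-0.07],"dr":[0,0,0]},{"offset":[0,0,-0.07],"dr":[0,0,0]},{"offset":[0,0,-0.07],"dr":[0,0,0]},{"offset":[0,0,0],"dr":[0,0,0]},{"offset":[0,0,0],"dr":[0,0,0]}]'
python3 -m handwheel '[{"offset":[0,0,0],"dr":[0,0,0]},{"offset":[0,0,0],"dr":[0,0,0]},{"offset":[0,0,0],"dr":[0,0,0]},{"offset":[0,0,0],"dr":[0,0,0]},{"offset":[0,0,0],"dr":[0,0,0]},{"offset":[0,0,0],"dr":[0,0,0]},{"offset":[0,0,0],"dr":[0,0,0]},{"offset":[0,0,0],"dr":[0,0,0]},{"offset":[0,0,0],"dr":[0,0,0]},{"offset":[0,0,0],"dr":[0,0,0]}]' 1 45
python3 - <<'E'
from h import *
np.set_printoptions(precision=4,suppress=True)
# tip plan: rotate TCP about far edge box(0,-92,52) about box x; 10 steps to 25deg
p=(.5293,.3053,.199); s=bot.get_state(); q=s['eef_pos']
E=b2w(p,(0,-.092,.052)); ax=b2w((0,0,p[2]),(1,0,0))
pr=q
for k in range(1,11):
    n=E+R.from_rotvec(ax*np.radians(2.5*k)).apply(q-E); print((n-pr)*4, n); pr=n
print(ax*2.5/120)
E
```

```text
clock: 8.1
eef_pos: [0.513, 0.3814, 0.0821]
tool_rot: [3.141, 0.001, 0.198]
wrist_force: [0.3, -0.1, 1.4]
width: 0.999
clock: 9.1
eef_pos: [0.5133, 0.3816, 0.083]
tool_rot: [3.142, 0.0, 0.198]
wrist_force: [-0.1, -0.2, -0.2]
width: 0.173
[ 0.0012 -0.0059  0.0295] [0.5136 0.3801 0.0904]
[ 0.0015 -0.0072  0.0292] [0.514  0.3783 0.0977]
[ 0.0017 -0.0084  0.0289] [0.5144 0.3762 0.1049]
[ 0.0019 -0.0097  0.0285] [0.5149 0.3737 0.112 ]
[ 0.0022 -0.0109  0.028 ] [0.5155 0.371  0.119 ]
[ 0.0024 -0.0121  0.0275] [0.5161 0.368  0.1259]
[ 0.0027 -0.0132  0.027 ] [0.5167 0.3647 0.1327]
[ 0.0029 -0.0144  0.0263] [0.5175 0.3611 0.1392]
[ 0.0031 -0.0155  0.0257] [0.5182 0.3572 0.1457]
[ 0.0033 -0.0166  0.025 ] [0.5191 0.3531 0.1519]
[0.0204 0.0041 0.    ]
```

```bash
python3 -m handwheel '[{"offset":[0,0,0],"dr":[0,0,0]},{"offset":[0,0,0],"dr":[0,0,0]},{"offset":[0,0,0],"dr":[0,0,0]},{"offset":[0,0,0],"dr":[0,0,0]}]'
python3 -m handwheel '[{"offset":[0.0012,-0.0059,0.0295],"dr":[0.0204,0.0041,0]},{"offset":[0.0015,-0.0072,0.0292],"dr":[0.0204,0.0041,0]},{"offset":[0,0,0],"dr":[0,0,0]},{"offset":[0,0,0],"dr":[0,0,0]},{"offset":[0,0,0],"dr":[0,0,0]}]'
python3 - <<'E'
from h import *
a=snap('wrist','w5'); cv2.imwrite('pics/w5b.png',a)
E
```

```text
clock: 9.5
eef_pos: [0.5134, 0.3815, 0.083]
tool_rot: [3.142, -0.0, 0.198]
wrist_force: [0.2, -0.7, 0.3]
width: 0.134
clock: 10.0
eef_pos: [0.5138, 0.3781, 0.0971]
tool_rot: [-3.056, 0.001, 0.198]
wrist_force: [0.3, -0.4, -1.3]
width: 0.13
```

View pics/w5b.png

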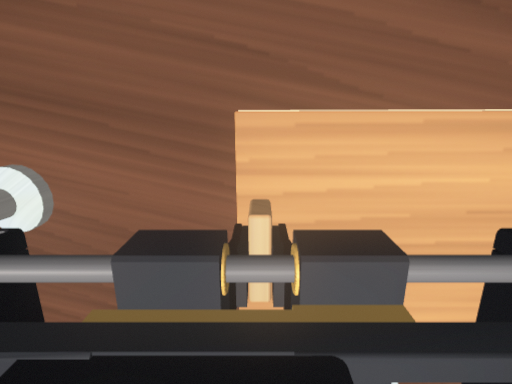

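The pull is well held, with the rail between the pads at (260,250). I'll keep tipping.

```bash
python3 -m handwheel '[{"offset":[0.0017,-0.0084,0.0289],"dr":[0.0204,0.0041,0]},{"offset":[0.0019,-0.0097,0.0285],"dr":[0.0204,0.0041,0]},{"offset":[0.0022,-0.0109,0.028],"dr":[0.0204,0.0041,0]},{"offset":[0.0024,-0.0121,0.0275],"dr":[0.0204,0.0041,0]},{"offset":[0,0,0],"dr":[0,0,0]}]'
python3 -m handwheel '[{"offset":[0.0027,-0.0132,0.027],"dr":[0.0204,0.0041,0]},{"offset":[0.0029,-0.0144,0.0263],"dr":[0.0204,0.0041,0]},{"offset":[0.0031,-0.0155,0.0257],"dr":[0.0204,0.0041,0]},{"offset":[0.0033,-0.0166,0.025],"dr":[0.0204,0.0041,0]},{"offset":[0,0,0],"dr":[0,0,0]},{"offset":[0,0,0],"dr":[0,0,0]},{"offset":[0,0,0],"dr":[0,0,0]}]'
python3 - <<'E'
from h import *
b=snap('side','s6');a=snap('scene','c6')
p=(.5293,.3053,.199)
o=[]
for im,n in((b,'s6'),(a,'c6')):
    u=proj(n,b2w(p,(0,0,.08)))[0].astype(int); o.append(cv2.resize(im[u[1]-60:u[1]+60,u[0]-80:u[0]+80],(400,300),interpolation=3))
cv2.imwrite('pics/w6b.png',np.vstack(o))
E
```

```text
clock: 10.55
eef_pos: [0.5165, 0.3674, 0.1262]
tool_rot: [-2.88, -0.0, 0.197]
wrist_force: [0.1, -0.3, -3.8]
width: 0.133
clock: 11.25
eef_pos: [0.5187, 0.3533, 0.1513]
tool_rot: [-2.708, 0.001, 0.199]
wrist_force: [0.7, -0.7, -1.3]
width: 0.137
```

View pics/w6b.png

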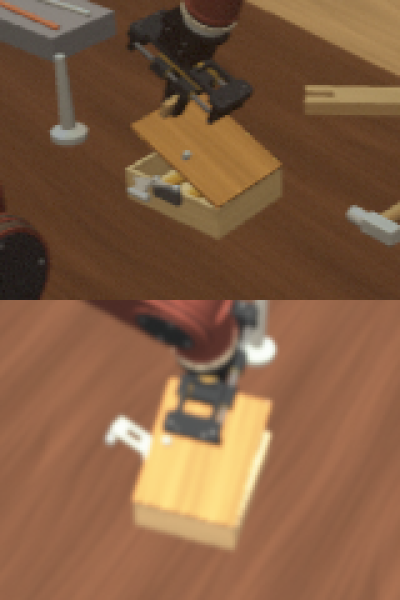

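The lid is tilted about 25°, with its far edge on the box rim. Bars are visible inside. Now I'll lift it, level it and carry it across.

```bash
python3 -m handwheel '[{"offset":[0,0,0.06],"dr":[0,0,0]},{"offset":[0,0,0.1],"dr":[0,0,0]},{"offset":[0,0,0.14],"dr":[0,0,0]},{"offset":[0,0,0.14],"dr":[0,0,0]},{"offset":[0,0,0.1],"dr":[0,0,0]},{"offset":[0,0,0],"dr":[0,0,0]}]'
python3 -m handwheel '[{"offset":[-0.0356,-0.101,0],"dr":[-0.0204,-0.0041,0]},{"offset":[-0.0356,-0.101,0],"dr":[-0.0204,-0.0041,0]},{"offset":[-0.0356,-0.101,0],"dr":[-0.0204,-0.0041,0]},{"offset":[-0.0356,-0.101,0],"dr":[-0.0204,-0.0041,0]},{"offset":[-0.0356,-0.101,0],"dr":[-0.0204,-0.0041,0]},{"offset":[-0.0356,-0.101,0],"dr":[-0.0204,-0.0041,0]},{"offset":[-0.0356,-0.101,0],"dr":[-0.0204,-0.0041,0]},{"offset":[-0.0356,-0.101,0],"dr":[-0.0204,-0.0041,0]},{"offset":[-0.0356,-0.101,0],"dr":[-0.0204,-0.0041,0]},{"offset":[-0.0356,-0.101,0],"dr":[-0.0204,-0.0041,0]},{"offset":[0,0,0],"dr":[0,0,0]},{"offset":[0,0,0],"dr":[0,0,0]}]'
python3 -m handwheel '[{"offset":[0,0,-0.14],"dr":[0,0,0]},{"offset":[0,0,-0.14],"dr":[0,0,0]},{"offset":[0,0,-0.14],"dr":[0,0,0]},{"offset":[0,0,-0.14],"dr":[0,0,0]},{"offset":[0,0,-0.14],"dr":[0,0,0]},{"offset":[0,0,-0.1],"dr":[0,0,0]},{"offset":[0,0,0],"dr":[0,0,0]},{"offset":[0,0,0],"dr":[0,0,0]},{"offset":[0,0,0],"dr":[0,0,0]}]'
python3 - <<'E'
from h import *
snap('wrist','w7');b=snap('side','s7')
u=proj('s7',(.44,.03,.08))[0].astype(int); cv2.imwrite('pics/w7b.png',cv2.resize(b[u[1]-75:u[1]+75,u[0]-100:u[0]+100],(600,450),interpolation=3))
E
```

```text
clock: 11.95
eef_pos: [0.5211, 0.3543, 0.2933]
tool_rot: [-2.705, -0.009, 0.198]
wrist_force: [1.2, 0.2, -3.0]
width: 0.135
clock: 13.15
eef_pos: [0.4296, 0.101, 0.286]
tool_rot: [-3.14, 0.001, 0.198]
wrist_force: [-0.2, -0.3, -2.1]
width: 0.132
clock: 14.05
eef_pos: [0.4316, 0.101, 0.0886]
tool_rot: [3.142, -0.003, 0.198]
wrist_force: [0.1, -0.4, -3.0]
width: 0.134
```

View pics/w7b.png

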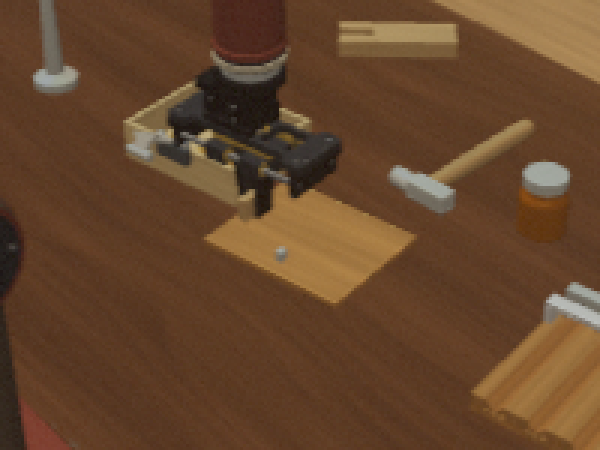

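The lid is level over clear bench. Next I'll lower it slowly and feel for contact.

```bash
python3 -m handwheel '[{"offset":[0,0,-0.06],"dr":[0,0,0]},{"offset":[0,0,-0.06],"dr":[0,0,0]},{"offset":[0,0,-0.04],"dr":[0,0,0]},{"offset":[0,0,-0.02],"dr":[0,0,0]},{"offset":[0,0,-0.008],"dr":[0,0,0]},{"offset":[0,0,0],"dr":[0,0,0]},{"offset":[0,0,0],"dr":[0,0,0]}]'
python3 -m handwheel '[{"offset":[0,0,-0.008],"dr":[0,0,0]},{"offset":[0,0,0],"dr":[0,0,0]},{"offset":[0,0,0],"dr":[0,0,0]}]'
```

```text
clock: 14.85
eef_pos: [0.4307, 0.1006, 0.0405]
tool_rot: [3.141, -0.001, 0.198]
wrist_force: [0.4, 0.1, -2.4]
width: 0.133
clock: 15.15
eef_pos: [0.4302, 0.1006, 0.038]
tool_rot: [3.142, -0.0, 0.198]
wrist_force: [0.7, -0.4, -2.2]
width: 0.131
```

```bash
python3 -m handwheel '[{"offset":[0,0,-0.006],"dr":[0,0,0]},{"offset":[0,0,0],"dr":[0,0,0]},{"offset":[0,0,0],"dr":[0,0,0]}]'
python3 -m handwheel '[{"offset":[0,0,-0.004],"dr":[0,0,0]},{"offset":[0,0,0],"dr":[0,0,0]},{"offset":[0,0,0],"dr":[0,0,0]}]'
python3 -m handwheel '[{"offset":[0,0,-0.004],"dr":[0,0,0]},{"offset":[0,0,0],"dr":[0,0,0]},{"offset":[0,0,0],"dr":[0,0,0]}]'
```

```text
clock: 15.45
eef_pos: [0.4305, 0.1006, 0.037]
tool_rot: [3.141, -0.001, 0.198]
wrist_force: [-2.0, -0.2, 6.3]
width: 0.139
clock: 15.75
eef_pos: [0.4305, 0.1006, 0.0369]
tool_rot: [3.141, 0.0, 0.198]
wrist_force: [-7.2, -0.5, 16.8]
width: 0.129
clock: 16.05
eef_pos: [0.4305, 0.1006, 0.0369]
tool_rot: [3.141, 0.001, 0.198]
wrist_force: [-13.4, -1.4, 28.9]
width: 0.13
```

```bash
python3 -m handwheel '[{"offset":[0,0,0.008],"dr":[0,0,0]},{"offset":[0,0,0],"dr":[0,0,0]},{"offset":[0,0,0],"dr":[0,0,0]}]'
python3 -m handwheel '[{"offset":[0,0,0],"dr":[0,0,0]},{"offset":[0,0,0],"dr":[0,0,0]},{"offset":[0,0,0],"dr":[0,0,0]},{"offset":[0,0,0],"dr":[0,0,0]},{"offset":[0,0,0],"dr":[0,0,0]},{"offset":[0,0,0.06],"dr":[0,0,0]},{"offset":[0,0,0.12],"dr":[0,0,0]},{"offset":[0,0,0.16],"dr":[0,0,0]},{"offset":[0,0,0.16],"dr":[0,0,0]},{"offset":[0,0,0.16],"dr":[0,0,0]}]' 0
python3 -m handwheel '[{"offset":[0.03,0.19,0],"dr":[0,0,0]},{"offset":[0.03,0.19,0],"dr":[0,0,0]},{"offset":[0.03,0.19,0],"dr":[0,0,0]},{"offset":[0.03,0.19,0],"dr":[0,0,0]},{"offset":[0,0,0],"dr":[0,0,0]},{"offset":[0,0,0],"dr":[0,0,0]},{"offset":[0,0,0],"dr":[0,0,0]}]'
python3 - <<'E'
from h import *
a=snap('wrist','w8');cv2.imwrite('pics/w8b.png',cv2.resize(a,(800,600),interpolation=3))
E
```

```text
clock: 16.35
eef_pos: [0.4306, 0.1007, 0.037]
tool_rot: [3.141, -0.001, 0.198]
wrist_force: [-2.5, 1.1, 7.1]
width: 0.132
clock: 17.35
eef_pos: [0.4297, 0.1005, 0.2029]
tool_rot: [-3.142, 0.0, 0.198]
wrist_force: [1.3, 1.3, -0.2]
width: 0.948
clock: 18.05
eef_pos: [0.4598, 0.2898, 0.201]
tool_rot: [3.141, 0.001, 0.198]
wrist_force: [0.1, -0.1, 1.1]
width: 1.004
```

View pics/w8b.png

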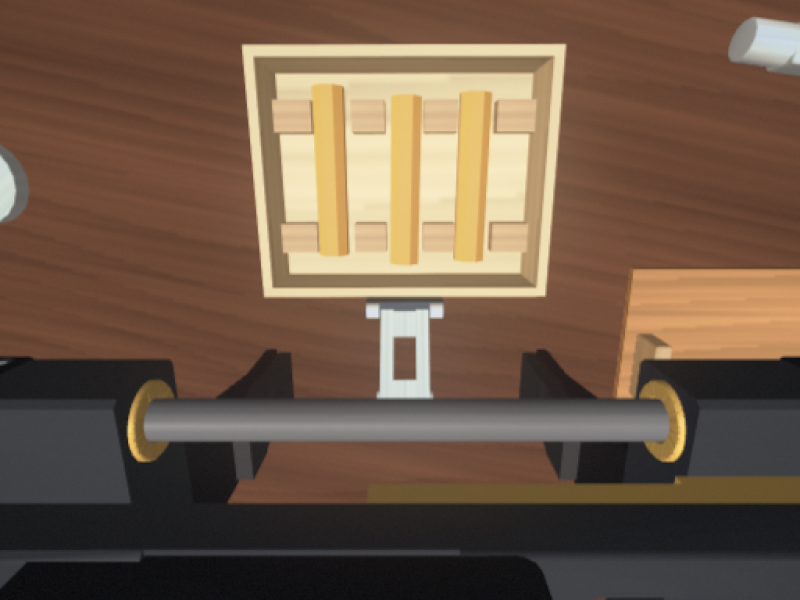

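The box is open, with three bars: tops centred near (331,170), (405,180) and (472,176). Rim corners are at (243,45), (566,45), (546,297), (265,297).

```bash
python3 - <<'E'
from h import *
np.set_printoptions(precision=4,suppress=True)
s=.64
C=[(.074,.092,.052),(.074,-.092,.052),(-.074,-.092,.052),(-.074,.092,.052)]
W=[('w8',P,np.array(u)*s) for P,u in zip(C,[(243,45),(566,45),(546,297),(265,297)])]
for fz in (0,1): print(*fitpose(W,(.53,.305,.2),fz))
p,_=fitpose(W,(.53,.305,.2))
for u in [(331,170),(405,180),(472,176)]:
    g=onz('w8',np.array(u)*s,.026); c,sn=np.cos(p[2]),np.sin(p[2]); d=g[:2]-p[:2]; print(g,'box',c*d[0]+sn*d[1],-sn*d[0]+c*d[1])
E
```

```text
[0.5293 0.3046 0.1984] [-0.4 -0.   0.8 -0.3  0.1  0.2 -0.4  0.4]
[ 0.5294  0.3047  0.1986 -0.0011] [ 0.   0.2  0.3 -0.1 -0.3 -0.2 -0.1  0. ]
[0.5257 0.3538 0.026 ] box 0.006231665514559039 0.04892557407393791
[0.5291 0.3046 0.026 ] box -0.0002004197937985286 6.14234748352857e-05
[0.5403 0.2616 0.026 ] box 0.002307853245342221 -0.04433610168950909
```

```bash
python3 -m handwheel '[{"offset":[0.069,0.015,0],"dr":[0,0,0]},{"offset":[0.069,0.015,-0.1],"dr":[0,0,0]},{"offset":[0.069,0.015,-0.1],"dr":[0,0,0]},{"offset":[0.07,0.014,-0.1],"dr":[0,0,0]},{"offset":[0,0,-0.06],"dr":[0,0,0]},{"offset":[0,0,0],"dr":[0,0,0]},{"offset":[0,0,0],"dr":[0,0,0]},{"offset":[0,0,0],"dr":[0,0,0]}]' 0.61 40
python3 - <<'E'
from h import *
np.set_printoptions(precision=4,suppress=True)
a=snap('wrist','w9');cv2.imwrite('pics/w9b.png',a)
E
```

```text
clock: 18.9
eef_pos: [0.5298, 0.3054, 0.1132]
tool_rot: [-3.141, -0.002, 0.198]
wrist_force: [-0.0, 0.7, 0.4]
width: 0.415
```

View pics/w9b.png

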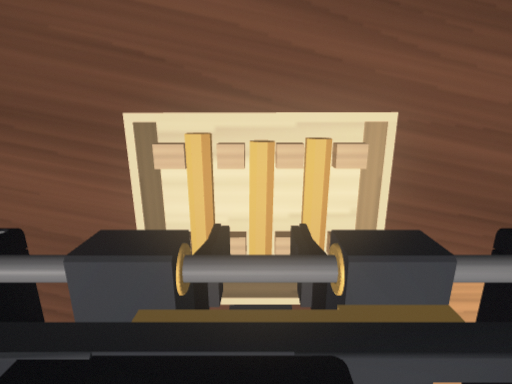

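```bash
python3 -c "
from h import *
print(tri(('w8',np.array((405,95))*.64),('w9',(262,141))))"
python3 -m handwheel '[{"offset":[0,0,-0.07],"dr":[0,0,0]},{"offset":[0,0,-0.07],"dr":[0,0,0]},{"offset":[0,0,-0.07],"dr":[0,0,0]},{"offset":[0,0,-0.07],"dr":[0,0,0]},{"offset":[0,0,-0.052],"dr":[0,0,0]},{"offset":[0,0,0],"dr":[0,0,0]},{"offset":[0,0,0],"dr":[0,0,0]}]'
python3 -m handwheel '[{"offset":[0,0,0],"dr":[0,0,0]},{"offset":[0,0,0],"dr":[0,0,0]},{"offset":[0,0,0],"dr":[0,0,0]},{"offset":[0,0,0],"dr":[0,0,0]},{"offset":[0,0,0],"dr":[0,0,0]},{"offset":[0,0,0],"dr":[0,0,0]},{"offset":[0,0,0],"dr":[0,0,0]},{"offset":[0,0,0],"dr":[0,0,0]}]' 1 50
```

```text
(array([0.58112252, 0.31469739, 0.01954624]), [np.float64(0.00031981652170972143), np.float64(0.0003198165217098584)])
clock: 19.65
eef_pos: [0.5297, 0.3056, 0.0292]
tool_rot: [-3.141, -0.001, 0.198]
wrist_force: [-0.4, -0.6, 0.2]
width: 0.391
clock: 20.45
eef_pos: [0.5301, 0.3055, 0.0295]
tool_rot: [-3.141, -0.001, 0.198]
wrist_force: [-0.3, -1.5, 4.6]
width: 0.223
```

```bash
python3 -m handwheel '[{"offset":[0,0,0.05],"dr":[0,0,0]},{"offset":[0,0,0.1],"dr":[0,0,0]},{"offset":[0,0,0.15],"dr":[0,0,0]},{"offset":[0,0,0.15],"dr":[0,0,0]},{"offset":[0,0,0.15],"dr":[0,0,0]},{"offset":[0,0,0.1],"dr":[0,0,0]},{"offset":[0,0,0],"dr":[0,0,0]}]'
python3 -m handwheel '[{"offset":[-0.01,-0.1,0],"dr":[0,0,0]},{"offset":[-0.018,-0.17,0],"dr":[0,0,0]},{"offset":[-0.018,-0.17,0],"dr":[0,0,0]},{"offset":[-0.018,-0.17,0],"dr":[0,0,0]},{"offset":[-0.018,-0.17,0],"dr":[0,0,0]},{"offset":[-0.018,-0.17,0],"dr":[0,0,0]},{"offset":[-0.018,-0.17,0],"dr":[0,0,0]},{"offset":[-0.018,-0.17,0],"dr":[0,0,0]}]'
python3 -m handwheel '[{"offset":[-0.018,-0.17,0],"dr":[0,0,0]},{"offset":[-0.018,-0.17,0],"dr":[0,0,0]},{"offset":[-0.018,-0.17,0],"dr":[0,0,0]},{"offset":[-0.018,-0.17,0],"dr":[0,0,0]},{"offset":[-0.018,-0.17,0],"dr":[0,0,0]},{"offset":[-0.018,-0.17,0],"dr":[0,0,0]},{"offset":[-0.018,-0.17,0],"dr":[0,0,0]},{"offset":[-0.01,-0.08,0],"dr":[0,0,0]},{"offset":[0,0,0],"dr":[0,0,0]},{"offset":[0,0,0],"dr":[0,0,0]}]'
python3 - <<'E'
from h import *
a=snap('wrist','w10');cv2.imwrite('pics/w10b.png',cv2.resize(a,(800,600),interpolation=3))
E
```

```text
clock: 21.15
eef_pos: [0.5315, 0.3064, 0.2085]
tool_rot: [-3.14, -0.008, 0.198]
wrist_force: [0.7, 0.2, -2.9]
width: 0.222
clock: 21.95
eef_pos: [0.4935, -0.0184, 0.2011]
tool_rot: [-3.14, 0.003, 0.198]
wrist_force: [0.9, -0.3, -3.5]
width: 0.224
clock: 22.95
eef_pos: [0.4606, -0.3336, 0.2015]
tool_rot: [-3.138, 0.002, 0.197]
wrist_force: [0.6, 0.3, -4.4]
width: 0.221
```

View pics/w10b.png

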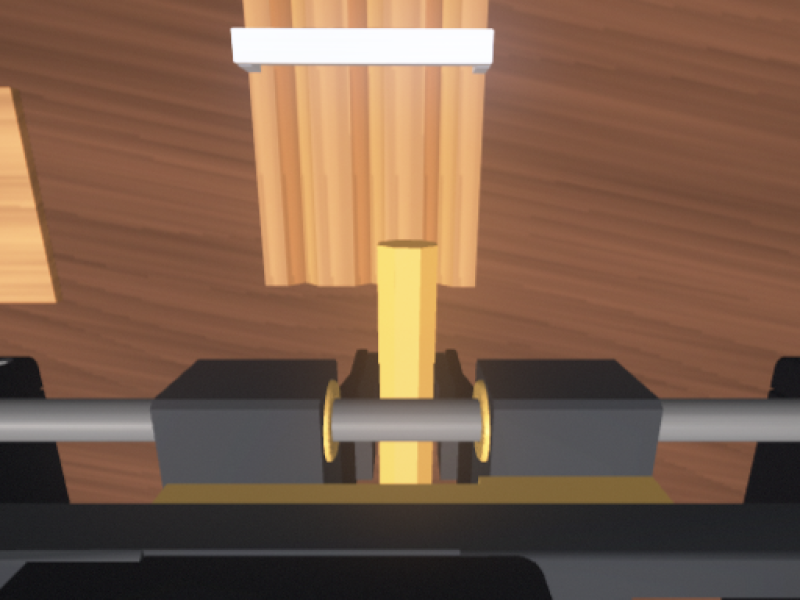

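The bar is held squarely, with its end at (407,243). The block's near corners are at (266,285) and (475,287), and the cross-bar's far top corners at (231,28) and (493,30).

```bash
python3 - <<'E'
from h import *
np.set_printoptions(precision=4,suppress=True)
s=.64
A=[(-.1,.075,.023),(-.1,-.075,.023),(.057,.075,.05),(.057,-.075,.05)]
W=[('w10',P,np.array(u)*s) for P,u in zip(A,[(266,285),(475,287),(231,28),(493,30)])]
S=[('scene0',P,np.array(u)*s) for P,u in zip([(-.1,.075,.023),(-.1,-.075,.023)],[(240,414),(205,486)])]
for o in (W,W[:2]+S,W+S):
  for fz in (0,1): print(*fitpose(o,(.55,-.288,.22),fz))
p,_=fitpose(W,(.55,-.288,.2))
# predicted features
for P in [(.039,0,.05),(.039,0,.042),(-.1,.048,.012),(-.1,0,.012),(-.1,-.048,.012),(0,.048,.012),(0,0,.012),(0,-.048,.012)]: print(P,proj('w10',b2w(p,P))[0]/s)
im=cv2.imread('pics/w10.png')
for r in (130,165): print(r/s,(cv2.cvtColor(im,cv2.COLOR_BGR2GRAY)[r,160:312:3]).tolist())
# held bar end in tool frame
st=bot.get_state(); print(st['eef_pos'],onz('w10',np.array((407,241))*s,st['eef_pos'][2]-.0035))
E
```

```text
[ 0.5505 -0.2892  0.1906] [-0.4  0.8  0.1  0.5 -0.6 -0.2  1.1 -0.5]
[ 0.5507 -0.2889  0.1908 -0.0022] [-0.1  0.1 -0.4 -0.2 -0.   0.2  0.4 -0.2]
[ 0.5514 -0.2893  0.1904] [-0.2 -0.   0.4 -0.3  0.2 -1.6 -2.  -0. ]
[ 0.5508 -0.2892  0.1904 -0.0025] [ 0.3 -0.  -0.2 -0.3  0.3 -1.4 -1.9  0.1]
[ 0.5506 -0.2892  0.1914] [-0.3  0.8  0.2  0.3 -0.6 -0.2  1.1 -0.7 -0.  -1.8 -2.2 -0.2]
[ 0.5508 -0.2888  0.1915 -0.0026] [ 0.1 -0.  -0.4 -0.5  0.1  0.3  0.3 -0.2  0.3 -1.5 -1.8  0. ]
(0.039, 0, 0.05) [362.9013  63.545 ]
(0.039, 0, 0.042) [364.172   66.6848]
(-0.1, 0.048, 0.012) [306.3457 283.0625]
(-0.1, 0, 0.012) [371.3566 283.5153]
(-0.1, -0.048, 0.012) [436.4194 283.9684]
(0, 0.048, 0.012) [298.6608 139.5349]
(0, 0, 0.012) [369.2743 139.9645]
(0, -0.048, 0.012) [439.9491 140.3945]
203.125 [104, 104, 168, 181, 192, 186, 177, 151, 157, 159, 152, 165, 190, 182, 189, 179, 176, 192, 191, 182, 178, 176, 155, 162, 160, 151, 177, 191, 180, 190, 180, 179, 193, 192, 182, 178, 176, 155, 163, 157, 165, 187, 189, 179, 178, 185, 191, 186, 176, 116, 111]
257.8125 [100, 100, 100, 170, 184, 191, 184, 178, 145, 160, 157, 150, 176, 189, 178, 185, 179, 187, 193, 186, 179, 177, 169, 158, 163, 154, 177, 206, 221, 221, 220, 222, 222, 222, 222, 222, 222, 189, 189, 188, 181, 194, 188, 177, 178, 194, 190, 182, 164, 111, 109]
[ 0.4609 -0.3332  0.202 ] [ 0.5134 -0.3232  0.1985]
```

```bash
python3 -m handwheel '[{"offset":[0.055,0.0375,-0.05],"dr":[0,0,-0.0033]},{"offset":[0.055,0.0375,-0.1],"dr":[0,0,0]},{"offset":[0.055,0.0375,-0.1],"dr":[0,0,0]},{"offset":[0.056,0.0375,-0.1],"dr":[0,0,0]},{"offset":[0,0,-0.1],"dr":[0,0,0]},{"offset":[0,0,-0.06],"dr":[0,0,0]},{"offset":[0,0,0],"dr":[0,0,0]},{"offset":[0,0,0],"dr":[0,0,0]},{"offset":[0,0,0],"dr":[0,0,0]}]'
python3 - <<'E'
from h import *
np.set_printoptions(precision=4,suppress=True)
s=bot.get_state(); t=b2w((.5506,-.2891,.191),(-.035,0,.0425)); print((t-s['eef_pos'])*4, s['tool_rot'])
a=snap('wrist','w11');cv2.imwrite('pics/w11b.png',a)
E
```

```text
clock: 23.9
eef_pos: [0.5176, -0.2979, 0.0778]
tool_rot: [3.139, -0.002, 0.191]
wrist_force: [-0.5, -0.7, -2.8]
width: 0.224
[-0.0053  0.0086 -0.141 ] [ 3.1394 -0.002   0.1909]
```

View pics/w11b.png

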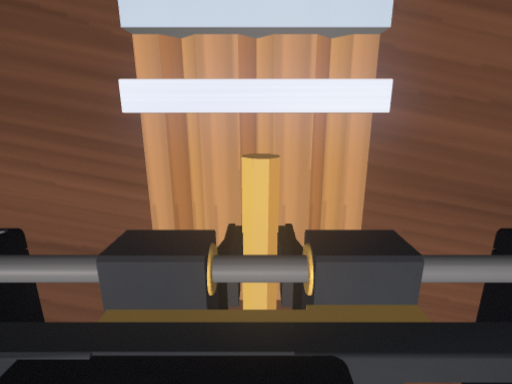

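The bar is over the middle groove. The cross-bar's far top edge runs (120,79)–(391,79) and the stop is at row 30. I'll check the fit numerically and lower.

```bash
python3 - <<'E'
from h import *
np.set_printoptions(precision=4,suppress=True)
p=(.5506,-.2891,.191)
for P in [(.057,.075,.05),(.057,-.075,.05),(.039,.075,.05),(.039,-.075,.05),(.085,.0,.038),(.085,0,.03)]: print(P,proj('w11',b2w(p,P))[0])
print(fitpose([('w11',(.057,.075,.05),(120,79)),('w11',(.057,-.075,.05),(391,79)),('w11',(.039,.075,.05),(122,112)),('w11',(.039,-.075,.05),(390,112))],p))
E
python3 -m handwheel '[{"offset":[-0.005,0.0085,-0.05],"dr":[0,0,0]},{"offset":[0,0,-0.05],"dr":[0,0,0]},{"offset":[0,0,-0.03],"dr":[0,0,0]},{"offset":[0,0,-0.012],"dr":[0,0,0]},{"offset":[0,0,0],"dr":[0,0,0]},{"offset":[0,0,0],"dr":[0,0,0]}]'
```

```text
(0.057, 0.075, 0.05) [116.7421  78.989 ]
(0.057, -0.075, 0.05) [394.7713  78.874 ]
(0.039, 0.075, 0.05) [120.9461 113.6071]
(0.039, -0.075, 0.05) [390.835  113.4718]
(0.085, 0.0, 0.038) [255.8604  27.2894]
(0.085, 0, 0.03) [256.0231  31.1617]
(array([ 0.5509, -0.2891,  0.1906]), array([-3.2, -0.6,  3.9, -0.6, -1. ,  1.1,  1. ,  1. ]))
clock: 24.55
eef_pos: [0.5145, -0.2944, 0.0423]
tool_rot: [-3.139, 0.003, 0.191]
wrist_force: [-10.0, 7.0, 20.0]
width: 0.221
```

```bash
python3 -m handwheel '[{"offset":[0,0,0.006],"dr":[0,0,0]},{"offset":[0,0,0],"dr":[0,0,0]},{"offset":[0,0,0],"dr":[0,0,0]}]'
```

```text
clock: 24.85
eef_pos: [0.5151, -0.2949, 0.0423]
tool_rot: [-3.141, 0.001, 0.191]
wrist_force: [-4.9, 3.7, 8.5]
width: 0.221
```

```bash
python3 -m handwheel '[{"offset":[0,0,0.005],"dr":[0,0,0]},{"offset":[0,0,0],"dr":[0,0,0]}]'
python3 -m handwheel '[{"offset":[0,0,0],"dr":[0,0,0]},{"offset":[0,0,0],"dr":[0,0,0]},{"offset":[0,0,0],"dr":[0,0,0]},{"offset":[0,0,0],"dr":[0,0,0]},{"offset":[0,0,0],"dr":[0,0,0]}]' 0.61 40
python3 -m handwheel '[{"offset":[0,0,0.06],"dr":[0,0,0]},{"offset":[0,0,0.12],"dr":[0,0,0]},{"offset":[0,0,0.16],"dr":[0,0,0]},{"offset":[0,0,0.12],"dr":[0,0,0]},{"offset":[0,0,0],"dr":[0,0,0]},{"offset":[0,0,0],"dr":[0,0,0]}]'
python3 - <<'E'
from h import *
np.set_printoptions(precision=4,suppress=True)
a=snap('wrist','w12'); p=(.5507,-.2891,.191)
m=(cv2.cvtColor(a,cv2.COLOR_BGR2HSV)); print(a.shape)
for P in [(.018,.0,.036),(.018,.01,.026),(-.03,0,.036)]: print(P,proj('w12',b2w(p,P))[0])
# yellow mask of brass
h=m[...,0];s=m[...,1];v=m[...,2]; u=proj('w11',b2w(p,(-.0,0,.036)))[0].astype(int)
w11=cv2.cvtColor(cv2.imread('pics/w11.png'),cv2.COLOR_BGR2HSV); print('brass hsv',w11[200,255],w11[200,270],'wood',w11[200,170],w11[200,200])
cv2.imwrite('pics/w12b.png',a)
E
```

```text
clock: 25.05
eef_pos: [0.5152, -0.295, 0.0425]
tool_rot: [-3.141, 0.0, 0.191]
wrist_force: [-0.1, 0.0, -3.7]
width: 0.221
clock: 25.55
eef_pos: [0.5155, -0.2951, 0.0433]
tool_rot: [3.141, -0.0, 0.191]
wrist_force: [0.1, -0.3, 0.5]
width: 0.387
clock: 26.15
eef_pos: [0.516, -0.2955, 0.1601]
tool_rot: [3.139, -0.002, 0.191]
wrist_force: [-0.5, 0.5, -1.6]
width: 0.39
(384, 512, 3)
(0.018, 0.0, 0.036) [260.2302 136.6399]
(0.018, 0.01, 0.026) [249.3452 135.815 ]
(-0.03, 0, 0.036) [260.2242 188.9929]
brass hsv [ 20 139 226] [ 17 156 201] wood [ 14 130 181] [ 15 139 192]
```

```bash
python3 -m handwheel '[{"offset":[-0.0786,-0.0152,0],"dr":[0,0,0]},{"offset":[-0.0786,-0.0152,0],"dr":[0,0,0]},{"offset":[-0.0786,-0.0152,0],"dr":[0,0,0]},{"offset":[-0.0786,-0.0152,0],"dr":[0,0,0]},{"offset":[0,0,-0.12],"dr":[0,0,0]},{"offset":[0,0,-0.12],"dr":[0,0,0]},{"offset":[0,0,-0.12],"dr":[0,0,0]},{"offset":[0,0,-0.08],"dr":[0,0,0]},{"offset":[0,0,-0.02],"dr":[0,0,0]},{"offset":[0,0,0],"dr":[0,0,0]},{"offset":[0,0,0],"dr":[0,0,0]}]' 1
python3 - <<'E'
from h import *
np.set_printoptions(precision=4,suppress=True)
s=bot.get_state(); t=b2w((.5507,-.2891,.191),(-.115,0,.045)); print((t-s['eef_pos'])*4, s['tool_rot'],s['width'])
E
```

```text
clock: 27.3
eef_pos: [0.4371, -0.3105, 0.0437]
tool_rot: [3.141, -0.0, 0.191]
wrist_force: [0.9, 0.5, 0.5]
width: 0.007
[ 0.0028 -0.0017  0.0051] [ 3.1412 -0.0003  0.191 ] 0.007076100715438682
```

```bash
python3 -m handwheel '[{"offset":[0.003,-0.002,0.005],"dr":[0,0,0]},{"offset":[0.0314,0.0061,0],"dr":[0,0,0]},{"offset":[0.02,0.0039,0],"dr":[0,0,0]},{"offset":[0.02,0.0039,0],"dr":[0,0,0]},{"offset":[0.0314,0.0061,0],"dr":[0,0,0]},{"offset":[0.0314,0.0061,0],"dr":[0,0,0]},{"offset":[0.0314,0.0061,0],"dr":[0,0,0]},{"offset":[0.0314,0.0061,0],"dr":[0,0,0]},{"offset":[0,0,0],"dr":[0,0,0]}]'
python3 -m handwheel '[{"offset":[0.0314,0.0061,0],"dr":[0,0,0]},{"offset":[0.0314,0.0061,0],"dr":[0,0,0]},{"offset":[0.016,0.0031,0],"dr":[0,0,0]},{"offset":[0,0,0],"dr":[0,0,0]}]'
python3 -c "
from bench import bot;import numpy as np
e=bot.get_state()['eef_pos'];d=e[:2]-[.5507,-.2891];print('local x',d@[np.cos(.191),np.sin(.191)],d@[-np.sin(.191),np.cos(.191)])"
```

```text
clock: 28.2
eef_pos: [0.4882, -0.3007, 0.0444]
tool_rot: [-3.142, -0.001, 0.192]
wrist_force: [0.0, 0.9, 0.2]
width: 0.004
clock: 28.6
eef_pos: [0.5073, -0.297, 0.0443]
tool_rot: [-3.142, -0.001, 0.191]
wrist_force: [-1.3, -0.1, 0.4]
width: 0.006
local x -0.044064906725714253 0.0005188345651097426
```

```bash
python3 -m handwheel '[{"offset":[0.012,0.0023,0],"dr":[0,0,0]},{"offset":[0.012,0.0023,0],"dr":[0,0,0]},{"offset":[0,0,0],"dr":[0,0,0]}]'
python3 -m handwheel '[{"offset":[0.006,0.0011,0],"dr":[0,0,0]},{"offset":[0.004,0.0008,0],"dr":[0,0,0]},{"offset":[0,0,0],"dr":[0,0,0]}]'
python3 -m handwheel '[{"offset":[0.004,0.0008,0],"dr":[0,0,0]},{"offset":[0,0,0],"dr":[0,0,0]}]'
python3 -c "
from bench import bot;import numpy as np
e=bot.get_state()['eef_pos'];d=e[:2]-[.5507,-.2891];print('local x',d@[np.cos(.191),np.sin(.191)],d@[-np.sin(.191),np.cos(.191)])"
```

```text
clock: 28.9
eef_pos: [0.5127, -0.296, 0.0444]
tool_rot: [-3.141, -0.0, 0.191]
wrist_force: [-0.4, -0.2, 0.5]
width: 0.004
clock: 29.2
eef_pos: [0.5149, -0.2956, 0.0444]
tool_rot: [-3.141, 0.0, 0.191]
wrist_force: [-1.9, 0.5, 0.6]
width: 0.003
clock: 29.4
eef_pos: [0.5157, -0.2955, 0.0443]
tool_rot: [-3.141, 0.001, 0.191]
wrist_force: [-4.3, 0.0, 0.3]
width: -0.002
local x -0.03560332475929716 0.00038976810806379085
```

```bash
python3 -m handwheel '[{"offset":[0.003,0.0006,0],"dr":[0,0,0]},{"offset":[0,0,0],"dr":[0,0,0]}]'
python3 -m handwheel '[{"offset":[0.003,0.0006,0],"dr":[0,0,0]},{"offset":[0,0,0],"dr":[0,0,0]},{"offset":[0,0,0],"dr":[0,0,0]}]'
```

```text
clock: 29.6
eef_pos: [0.5158, -0.2955, 0.0443]
tool_rot: [-3.141, 0.002, 0.191]
wrist_force: [-5.9, -0.4, 2.0]
width: 0.005
clock: 29.9
eef_pos: [0.5159, -0.2954, 0.0442]
tool_rot: [-3.141, 0.003, 0.191]
wrist_force: [-9.3, -0.3, 2.6]
width: 0.004
```

The bar is home: the reaction rises with no further travel. Now back to the box for a look.

```bash
python3 -m handwheel '[{"offset":[-0.03,-0.006,0],"dr":[0,0,0]},{"offset":[-0.03,-0.006,0.05],"dr":[0,0,0]},{"offset":[0,0,0.15],"dr":[0,0,0]},{"offset":[0,0,0.15],"dr":[0,0,0]},{"offset":[0,0,0.15],"dr":[0,0,0]},{"offset":[0,0,0.13],"dr":[0,0,0]}]' 0
python3 -m handwheel '[{"offset":[-0.011,0.18,0],"dr":[0,0,0.0033]},{"offset":[-0.011,0.18,0],"dr":[0,0,0]},{"offset":[-0.011,0.18,0],"dr":[0,0,0]},{"offset":[-0.011,0.18,0],"dr":[0,0,0]},{"offset":[-0.011,0.18,0],"dr":[0,0,0]},{"offset":[-0.011,0.18,0],"dr":[0,0,0]},{"offset":[-0.011,0.18,0],"dr":[0,0,0]}]'
python3 -m handwheel '[{"offset":[-0.011,0.18,0],"dr":[0,0,0]},{"offset":[-0.011,0.18,0],"dr":[0,0,0]},{"offset":[-0.011,0.18,0],"dr":[0,0,0]},{"offset":[-0.011,0.18,0],"dr":[0,0,0]},{"offset":[-0.011,0.18,0],"dr":[0,0,0]},{"offset":[-0.011,0.18,0],"dr":[0,0,0]},{"offset":[-0.011,0.18,0],"dr":[0,0,0]},{"offset":[0,0,0],"dr":[0,0,0]},{"offset":[0,0,0],"dr":[0,0,0]}]'
cat >> h.py <<'E'
BOX=(.5293,.3047,.1985); BLK=(.5507,-.2891,.191)
def inv(p,g):
    c,s=np.cos(p[2]),np.sin(p[2]); d=np.array(g[:2])-p[:2]; return np.array([c*d[0]+s*d[1],-s*d[0]+c*d[1]])
def boxbars(n):
    im=cv2.imread(f'pics/{n}.png'); h=cv2.cvtColor(im,cv2.COLOR_BGR2HSV)
    C=np.int32([proj(n,b2w(BOX,(a*.066,b*.084,.02)))[0] for a,b in((1,1),(1,-1),(-1,-1),(-1,1))])
    roi=cv2.fillPoly(np.zeros(h.shape[:2],np.uint8),[C],255)
    m=cv2.inRange(h,(15,120,120),(26,255,255))&roi; m=cv2.morphologyEx(m,cv2.MORPH_OPEN,np.ones((5,5)))
    k,l,st,ce=cv2.connectedComponentsWithStats(m)
    for i in range(1,k):
        if st[i,4]>300: 
            r=cv2.minAreaRect(np.argwhere(l==i)[:,::-1].astype(np.float32)); g=onz(n,r[0],.022)
            print(st[i],np.round(r[1],0),'box',inv(BOX,g).round(4),'w',g.round(4))
E
python3 - <<'E'
from h import *
snap('wrist','w13'); boxbars('w8'); print(); boxbars('w13'); print(bot.get_state()['eef_pos'])
E
```

```text
clock: 30.5
eef_pos: [0.5033, -0.2986, 0.2047]
tool_rot: [3.139, -0.003, 0.191]
wrist_force: [0.4, -0.5, -0.4]
width: 0.467
clock: 31.2
eef_pos: [0.4835, 0.0186, 0.2026]
tool_rot: [3.141, -0.003, 0.198]
wrist_force: [0.5, 1.1, 0.2]
width: 0.987
clock: 32.1
eef_pos: [0.4637, 0.333, 0.202]
tool_rot: [-3.141, -0.001, 0.2]
wrist_force: [0.4, 0.5, -0.3]
width: 0.995
[ 200   54   23  109 2085] [109.  20.] box [0.007  0.0505] w [0.5262 0.3555 0.022 ]
[ 291   59   24  108 2041] [ 20. 108.] box [ 0.0025 -0.0442] w [0.5404 0.2618 0.022 ]
[ 250   61   20  108 1930] [ 18. 107.] box [ 0.0004 -0.0001] w [0.5297 0.3047 0.022 ]

[ 242   68   19  107 1912] [106.  18.] box [0.0064 0.0506] w [0.5256 0.3556 0.022 ]
[ 328   73   27  105 2028] [ 21. 106.] box [ 0.0025 -0.0448] w [0.5406 0.2613 0.022 ]
[0.46391414 0.33188888 0.20193018]
```

Neither remaining bar has moved. I'll pick the +y bar.

```bash
python3 -m handwheel '[{"offset":[0.062,0.023,0],"dr":[0,0,0]},{"offset":[0.062,0.023,-0.05],"dr":[0,0,0]},{"offset":[0.062,0.023,-0.1],"dr":[0,0,0]},{"offset":[0.062,0.023,-0.1],"dr":[0,0,0]},{"offset":[0,0,-0.1],"dr":[0,0,0]},{"offset":[0,0,0],"dr":[0,0,0]},{"offset":[0,0,0],"dr":[0,0,0]},{"offset":[0,0,0],"dr":[0,0,0]}]' 0.61 40
python3 - <<'E'
from h import *
np.set_printoptions(precision=4,suppress=True)
s=bot.get_state(); print((np.array([.5258,.3548,.033])-s['eef_pos'])*4,s['width'])
E
```

```text
clock: 32.95
eef_pos: [0.527, 0.3546, 0.1165]
tool_rot: [-3.141, -0.003, 0.197]
wrist_force: [-0.2, 0.2, -0.2]
width: 0.415
[-0.0049  0.0008 -0.3341] 0.4154122018801463
```

```bash
python3 -m handwheel '[{"offset":[-0.003,0,-0.07],"dr":[0,0,0]},{"offset":[0,0,-0.07],"dr":[0,0,0]},{"offset":[0,0,-0.07],"dr":[0,0,0]},{"offset":[0,0,-0.07],"dr":[0,0,0]},{"offset":[0,0,-0.05],"dr":[0,0,0]},{"offset":[0,0,0],"dr":[0,0,0]},{"offset":[0,0,0],"dr":[0,0,0]}]'
python3 -m handwheel '[{"offset":[0,0,0],"dr":[0,0,0]},{"offset":[0,0,0],"dr":[0,0,0]},{"offset":[0,0,0],"dr":[0,0,0]},{"offset":[0,0,0],"dr":[0,0,0]},{"offset":[0,0,0],"dr":[0,0,0]},{"offset":[0,0,0],"dr":[0,0,0]},{"offset":[0,0,0],"dr":[0,0,0]},{"offset":[0,0,0],"dr":[0,0,0]}]' 1 50
python3 -m handwheel '[{"offset":[0,0,0.05],"dr":[0,0,0]},{"offset":[0,0,0.1],"dr":[0,0,0]},{"offset":[0,0,0.15],"dr":[0,0,0]},{"offset":[0,0,0.15],"dr":[0,0,0]},{"offset":[0,0,0.15],"dr":[0,0,0]},{"offset":[0,0,0.08],"dr":[0,0,0]},{"offset":[0,0,0],"dr":[0,0,0]}]'
python3 -c "
from h import *
t=b2w(BLK,(-.037,.048,.08)); s=bot.get_state(); print(t,(t-s['eef_pos'])*4)"
```

```text
clock: 33.65
eef_pos: [0.5251, 0.3547, 0.0315]
tool_rot: [3.141, 0.001, 0.198]
wrist_force: [0.9, 0.3, -0.3]
width: 0.387
clock: 34.45
eef_pos: [0.5259, 0.3551, 0.0329]
tool_rot: [-3.141, -0.002, 0.198]
wrist_force: [-0.9, 0.1, 6.8]
width: 0.218
clock: 35.15
eef_pos: [0.5269, 0.3557, 0.2064]
tool_rot: [-3.14, -0.007, 0.198]
wrist_force: [-0.4, 0.1, -2.7]
width: 0.22
[ 0.50526049 -0.248997    0.08      ] [-0.086541   -2.41873816 -0.50540267]
```

```bash
python3 -m handwheel '[{"offset":[-0.006,-0.1,0],"dr":[0,0,-0.0033]},{"offset":[-0.006,-0.18,0],"dr":[0,0,0]},{"offset":[-0.006,-0.18,0],"dr":[0,0,0]},{"offset":[-0.006,-0.18,0],"dr":[0,0,0]},{"offset":[-0.006,-0.18,0],"dr":[0,0,0]},{"offset":[-0.006,-0.18,0],"dr":[0,0,0]},{"offset":[-0.006,-0.18,0],"dr":[0,0,0]}]'
python3 -m handwheel '[{"offset":[-0.006,-0.18,0],"dr":[0,0,0]},{"offset":[-0.006,-0.18,0],"dr":[0,0,0]},{"offset":[-0.006,-0.18,0],"dr":[0,0,0]},{"offset":[-0.006,-0.18,0],"dr":[0,0,0]},{"offset":[-0.006,-0.18,0],"dr":[0,0,0]},{"offset":[-0.006,-0.18,0],"dr":[0,0,0]},{"offset":[-0.006,-0.16,0],"dr":[0,0,0]},{"offset":[0,0,0],"dr":[0,0,0]},{"offset":[0,0,0],"dr":[0,0,0]},{"offset":[0,0,0],"dr":[0,0,0]}]'
python3 - <<'E'
from h import *
np.set_printoptions(precision=4,suppress=True)
a=snap('wrist','w14'); t=b2w(BLK,(-.037,.048,.08)); s=bot.get_state(); print((t-s['eef_pos'])*4)
cv2.imwrite('pics/w14b.png',cv2.resize(a,(800,600),interpolation=3))
E
```

```text
clock: 35.85
eef_pos: [0.5128, 0.0581, 0.1996]
tool_rot: [-3.141, 0.004, 0.191]
wrist_force: [1.2, -0.5, -3.0]
width: 0.218
clock: 36.85
eef_pos: [0.5034, -0.2488, 0.2003]
tool_rot: [-3.139, 0.002, 0.191]
wrist_force: [-0.3, -0.1, -2.5]
width: 0.221
[ 0.006  -0.0014 -0.483 ]
```

View pics/w14b.png

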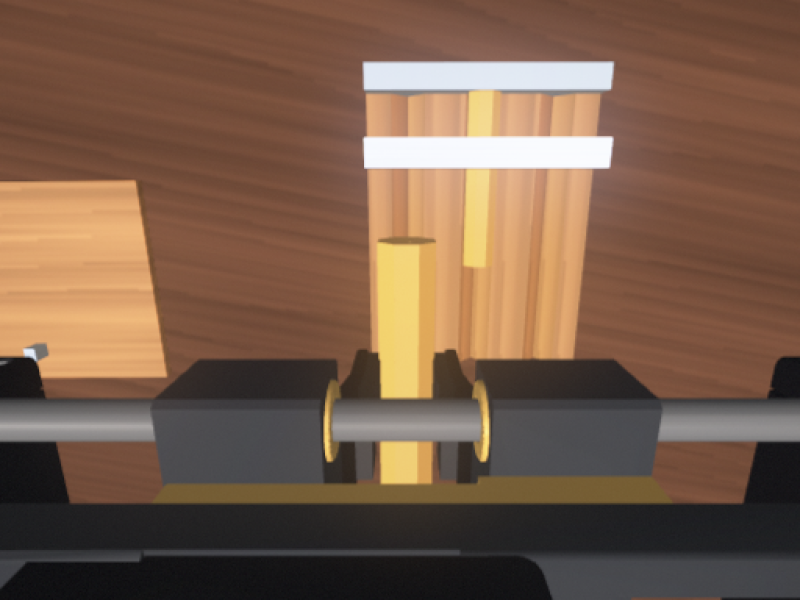

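The first bar is home at the stop, (480,90) to (478,267). The second is held squarely. I'll lower it into the +y groove.

```bash
python3 -m handwheel '[{"offset":[0.006,-0.0014,-0.1],"dr":[0,0,0]},{"offset":[0,0,-0.14],"dr":[0,0,0]},{"offset":[0,0,-0.14],"dr":[0,0,0]},{"offset":[0,0,-0.1],"dr":[0,0,0]},{"offset":[0,0,-0.06],"dr":[0,0,0]},{"offset":[0,0,-0.04],"dr":[0,0,0]},{"offset":[0,0,0],"dr":[0,0,0]},{"offset":[0,0,0],"dr":[0,0,0]}]'
python3 -c "
from h import *
t=b2w(BLK,(-.037,.048,.0445)); s=bot.get_state(); print((t-s['eef_pos'])*4)"
```

```text
clock: 37.7
eef_pos: [0.5066, -0.2508, 0.0581]
tool_rot: [3.14, -0.001, 0.192]
wrist_force: [0.1, -0.9, -2.1]
width: 0.219
[-0.00541067  0.00732955 -0.05440018]
```

```bash
python3 -m handwheel '[{"offset":[-0.004,0.006,-0.025],"dr":[0,0,0]},{"offset":[0,0,-0.02],"dr":[0,0,0]},{"offset":[0,0,0],"dr":[0,0,0]},{"offset":[0,0,0],"dr":[0,0,0]}]'
python3 -m handwheel '[{"offset":[0,0,-0.007],"dr":[0,0,0]},{"offset":[0,0,0],"dr":[0,0,0]},{"offset":[0,0,0],"dr":[0,0,0]}]'
```

```text
clock: 38.1
eef_pos: [0.5046, -0.2491, 0.0456]
tool_rot: [-3.141, 0.0, 0.191]
wrist_force: [-0.2, -0.5, -3.7]
width: 0.22
clock: 38.4
eef_pos: [0.5047, -0.2491, 0.044]
tool_rot: [3.142, -0.0, 0.191]
wrist_force: [-0.7, -0.0, -3.4]
width: 0.22
```

```bash
python3 -m handwheel '[{"offset":[0,0,-0.003],"dr":[0,0,0]},{"offset":[0,0,0],"dr":[0,0,0]},{"offset":[0,0,0],"dr":[0,0,0]}]'
python3 -m handwheel '[{"offset":[0,0,0],"dr":[0,0,0]},{"offset":[0,0,0],"dr":[0,0,0]},{"offset":[0,0,0],"dr":[0,0,0]},{"offset":[0,0,0],"dr":[0,0,0]},{"offset":[0,0,0],"dr":[0,0,0]}]' 0.61 40
python3 -m handwheel '[{"offset":[0,0,0.06],"dr":[0,0,0]},{"offset":[0,0,0.12],"dr":[0,0,0]},{"offset":[0,0,0.16],"dr":[0,0,0]},{"offset":[0,0,0.12],"dr":[0,0,0]},{"offset":[0,0,0],"dr":[0,0,0]},{"offset":[0,0,0],"dr":[0,0,0]}]'
python3 -m handwheel '[{"offset":[-0.0786,-0.0152,0],"dr":[0,0,0]},{"offset":[-0.0786,-0.0152,0],"dr":[0,0,0]},{"offset":[-0.0786,-0.0152,0],"dr":[0,0,0]},{"offset":[-0.0786,-0.0152,0],"dr":[0,0,0]},{"offset":[0,0,-0.12],"dr":[0,0,0]},{"offset":[0,0,-0.12],"dr":[0,0,0]},{"offset":[0,0,-0.12],"dr":[0,0,0]},{"offset":[0,0,-0.08],"dr":[0,0,0]},{"offset":[0,0,-0.01],"dr":[0,0,0]},{"offset":[0,0,0],"dr":[0,0,0]},{"offset":[0,0,0],"dr":[0,0,0]}]' 1
python3 - <<'E'
from h import *
np.set_printoptions(precision=4,suppress=True)
s=bot.get_state(); t=b2w(BLK,(-.115,.048,.045)); print((t-s['eef_pos'])*4, s['tool_rot'],s['width'])
E
```

```text
clock: 38.7
eef_pos: [0.5047, -0.2491, 0.0432]
tool_rot: [3.142, -0.0, 0.191]
wrist_force: [0.9, 0.3, -1.8]
width: 0.221
clock: 39.2
eef_pos: [0.5049, -0.2492, 0.0434]
tool_rot: [3.141, -0.0, 0.191]
wrist_force: [-0.2, 0.1, 1.0]
width: 0.386
clock: 39.8
eef_pos: [0.5054, -0.2495, 0.16]
tool_rot: [3.139, -0.002, 0.191]
wrist_force: [-0.5, 0.6, 0.4]
width: 0.39
clock: 40.9
eef_pos: [0.4266, -0.2646, 0.0465]
tool_rot: [3.141, -0.001, 0.191]
wrist_force: [0.3, 0.1, -0.5]
width: 0.002
[ 0.0084  0.0033 -0.0059] [ 3.1408 -0.0006  0.191 ] 0.002089412100109831
```

```bash
python3 -m handwheel '[{"offset":[0.008,0.003,-0.006],"dr":[0,0,0]},{"offset":[0.0314,0.0061,0],"dr":[0,0,0]},{"offset":[0.02,0.0039,0],"dr":[0,0,0]},{"offset":[0.02,0.0039,0],"dr":[0,0,0]},{"offset":[0.0314,0.0061,0],"dr":[0,0,0]},{"offset":[0.0314,0.0061,0],"dr":[0,0,0]},{"offset":[0.0314,0.0061,0],"dr":[0,0,0]},{"offset":[0.0314,0.0061,0],"dr":[0,0,0]},{"offset":[0,0,0],"dr":[0,0,0]}]'
python3 -m handwheel '[{"offset":[0.0314,0.0061,0],"dr":[0,0,0]},{"offset":[0.0314,0.0061,0],"dr":[0,0,0]},{"offset":[0.016,0.0031,0],"dr":[0,0,0]},{"offset":[0.012,0.0023,0],"dr":[0,0,0]},{"offset":[0.012,0.0023,0],"dr":[0,0,0]},{"offset":[0,0,0],"dr":[0,0,0]}]'
python3 -m handwheel '[{"offset":[0.006,0.0011,0],"dr":[0,0,0]},{"offset":[0.004,0.0008,0],"dr":[0,0,0]},{"offset":[0,0,0],"dr":[0,0,0]}]'
python3 -c "
from h import *
print(inv(BLK,bot.get_state()['eef_pos']))"
```

```text
clock: 41.8
eef_pos: [0.4789, -0.2536, 0.0442]
tool_rot: [3.141, -0.001, 0.192]
wrist_force: [0.3, 0.6, -0.5]
width: 0.007
clock: 42.4
eef_pos: [0.5035, -0.2488, 0.0442]
tool_rot: [-3.142, -0.0, 0.191]
wrist_force: [-1.1, 0.0, -1.1]
width: 0.002
clock: 42.7
eef_pos: [0.5055, -0.2485, 0.0441]
tool_rot: [-3.141, 0.0, 0.191]
wrist_force: [-1.0, 0.8, -0.1]
width: 0.004
[-0.03665586  0.04847079]
```

```bash
python3 -m handwheel '[{"offset":[0.005,0.001,0],"dr":[0,0,0]},{"offset":[0,0,0],"dr":[0,0,0]},{"offset":[0,0,0],"dr":[0,0,0]}]'
python3 -m handwheel '[{"offset":[0.004,0.0008,0],"dr":[0,0,0]},{"offset":[0,0,0],"dr":[0,0,0]},{"offset":[0,0,0],"dr":[0,0,0]}]'
python3 -m handwheel '[{"offset":[0.003,0.0006,0],"dr":[0,0,0]},{"offset":[0,0,0],"dr":[0,0,0]},{"offset":[0,0,0],"dr":[0,0,0]}]'
python3 -c "
from h import *
print(inv(BLK,bot.get_state()['eef_pos']))"
```

```text
clock: 43.0
eef_pos: [0.5066, -0.2483, 0.0441]
tool_rot: [-3.141, 0.0, 0.191]
wrist_force: [-3.7, 0.2, 1.7]
width: 0.006
clock: 43.3
eef_pos: [0.5067, -0.2482, 0.044]
tool_rot: [-3.141, 0.002, 0.191]
wrist_force: [-7.0, -0.9, 2.4]
width: 0.003
clock: 43.6
eef_pos: [0.5068, -0.2482, 0.044]
tool_rot: [-3.141, 0.004, 0.191]
wrist_force: [-9.6, -2.0, 4.8]
width: 0.009
[-0.03538518  0.04849582]
```

```bash
python3 -m handwheel '[{"offset":[-0.03,-0.006,0],"dr":[0,0,0]},{"offset":[-0.03,-0.006,0.05],"dr":[0,0,0]},{"offset":[0,0,0.15],"dr":[0,0,0]},{"offset":[0,0,0.15],"dr":[0,0,0]},{"offset":[0,0,0.15],"dr":[0,0,0]},{"offset":[0,0,0.13],"dr":[0,0,0]}]' 0
python3 -m handwheel '[{"offset":[-0.009,0.1,0],"dr":[0,0,0.0033]},{"offset":[-0.009,0.18,0],"dr":[0,0,0]},{"offset":[-0.009,0.18,0],"dr":[0,0,0]},{"offset":[-0.009,0.18,0],"dr":[0,0,0]},{"offset":[-0.009,0.18,0],"dr":[0,0,0]},{"offset":[-0.009,0.18,0],"dr":[0,0,0]},{"offset":[-0.009,0.18,0],"dr":[0,0,0]}]'
python3 -m handwheel '[{"offset":[-0.009,0.18,0],"dr":[0,0,0]},{"offset":[-0.009,0.18,0],"dr":[0,0,0]},{"offset":[-0.009,0.18,0],"dr":[0,0,0]},{"offset":[-0.009,0.18,0],"dr":[0,0,0]},{"offset":[-0.009,0.16,0],"dr":[0,0,0]},{"offset":[0,0,0],"dr":[0,0,0]},{"offset":[0,0,0],"dr":[0,0,0]},{"offset":[0,0,0],"dr":[0,0,0]}]'
python3 - <<'E'
from h import *
np.set_printoptions(precision=4,suppress=True)
snap('wrist','w15'); boxbars('w15'); s=bot.get_state(); print(s['eef_pos'],(np.array([.5405,.2617,.1165])-s['eef_pos'])*4)
E
```

```text
clock: 44.2
eef_pos: [0.4944, -0.2511, 0.2043]
tool_rot: [3.14, -0.003, 0.191]
wrist_force: [-0.2, -0.1, -0.4]
width: 0.466
clock: 44.9
eef_pos: [0.478, 0.0461, 0.2023]
tool_rot: [-3.141, -0.003, 0.198]
wrist_force: [1.0, -0.2, -1.1]
width: 0.988
clock: 45.7
eef_pos: [0.4667, 0.2634, 0.2017]
tool_rot: [3.142, -0.0, 0.197]
wrist_force: [0.2, -0.5, 1.2]
width: 1.002
[ 267   61   21  108 1964] [ 19. 107.] box [ 0.0022 -0.0456] w [0.5405 0.2604 0.022 ]
[0.4668 0.2631 0.2017] [ 0.2947 -0.0055 -0.3408]
```

```bash
python3 -m handwheel '[{"offset":[0.074,-0.002,0],"dr":[0,0,0]},{"offset":[0.074,-0.002,-0.05],"dr":[0,0,0]},{"offset":[0.074,-0.002,-0.1],"dr":[0,0,0]},{"offset":[0.073,-0.002,-0.1],"dr":[0,0,0]},{"offset":[0,0,-0.1],"dr":[0,0,0]},{"offset":[0,0,0],"dr":[0,0,0]},{"offset":[0,0,0],"dr":[0,0,0]},{"offset":[0,0,0],"dr":[0,0,0]}]' 0.61 40
python3 - <<'E'
from h import *
np.set_printoptions(precision=4,suppress=True)
s=bot.get_state(); print((np.array([.5405,.2612,.033])-s['eef_pos'])*4,s['width'])
E
```

```text
clock: 46.55
eef_pos: [0.5413, 0.2619, 0.1161]
tool_rot: [-3.141, -0.003, 0.197]
wrist_force: [-0.2, -0.1, 1.1]
width: 0.413
[-0.0033 -0.0029 -0.3323] 0.4133036268502525
```

```bash
python3 -m handwheel '[{"offset":[-0.002,-0.002,-0.07],"dr":[0,0,0]},{"offset":[0,0,-0.07],"dr":[0,0,0]},{"offset":[0,0,-0.07],"dr":[0,0,0]},{"offset":[0,0,-0.07],"dr":[0,0,0]},{"offset":[0,0,-0.05],"dr":[0,0,0]},{"offset":[0,0,0],"dr":[0,0,0]},{"offset":[0,0,0],"dr":[0,0,0]}]'
python3 -m handwheel '[{"offset":[0,0,0],"dr":[0,0,0]},{"offset":[0,0,0],"dr":[0,0,0]},{"offset":[0,0,0],"dr":[0,0,0]},{"offset":[0,0,0],"dr":[0,0,0]},{"offset":[0,0,0],"dr":[0,0,0]},{"offset":[0,0,0],"dr":[0,0,0]},{"offset":[0,0,0],"dr":[0,0,0]},{"offset":[0,0,0],"dr":[0,0,0]}]' 1 50
python3 -m handwheel '[{"offset":[0,0,0.05],"dr":[0,0,0]},{"offset":[0,0,0.1],"dr":[0,0,0]},{"offset":[0,0,0.15],"dr":[0,0,0]},{"offset":[0,0,0.15],"dr":[0,0,0]},{"offset":[0,0,0.15],"dr":[0,0,0]},{"offset":[0,0,0.08],"dr":[0,0,0]},{"offset":[0,0,0],"dr":[0,0,0]}]'
python3 -c "
from h import *
t=b2w(BLK,(-.037,-.048,.08)); s=bot.get_state(); print(t,(t-s['eef_pos'])*4)"
```

```text
clock: 47.25
eef_pos: [0.5404, 0.2619, 0.0327]
tool_rot: [-3.141, -0.001, 0.198]
wrist_force: [0.0, 0.7, -0.4]
width: 0.386
clock: 48.05
eef_pos: [0.5407, 0.2615, 0.0327]
tool_rot: [3.141, -0.002, 0.198]
wrist_force: [0.6, -2.7, 5.4]
width: 0.221
clock: 48.75
eef_pos: [0.5415, 0.2626, 0.2059]
tool_rot: [-3.14, -0.007, 0.198]
wrist_force: [0.5, 0.1, -3.1]
width: 0.219
[ 0.52348521 -0.34325122  0.08      ] [-0.07213402 -2.42341486 -0.50376942]
```

```bash
python3 -m handwheel '[{"offset":[-0.005,-0.1,0],"dr":[0,0,-0.0033]},{"offset":[-0.005,-0.18,0],"dr":[0,0,0]},{"offset":[-0.005,-0.18,0],"dr":[0,0,0]},{"offset":[-0.005,-0.18,0],"dr":[0,0,0]},{"offset":[-0.005,-0.18,0],"dr":[0,0,0]},{"offset":[-0.005,-0.18,0],"dr":[0,0,0]},{"offset":[-0.005,-0.18,0],"dr":[0,0,0]}]'
python3 -m handwheel '[{"offset":[-0.005,-0.18,0],"dr":[0,0,0]},{"offset":[-0.005,-0.18,0],"dr":[0,0,0]},{"offset":[-0.005,-0.18,0],"dr":[0,0,0]},{"offset":[-0.005,-0.18,0],"dr":[0,0,0]},{"offset":[-0.005,-0.18,0],"dr":[0,0,0]},{"offset":[-0.005,-0.18,0],"dr":[0,0,0]},{"offset":[-0.005,-0.16,0],"dr":[0,0,0]},{"offset":[0,0,0],"dr":[0,0,0]},{"offset":[0,0,0],"dr":[0,0,0]},{"offset":[0,0,0],"dr":[0,0,0]}]'
python3 - <<'E'
from h import *
np.set_printoptions(precision=4,suppress=True)
a=snap('wrist','w16'); t=b2w(BLK,(-.037,-.048,.08)); s=bot.get_state(); print((t-s['eef_pos'])*4)
b=cv2.imread('pics/w14.png'); 
# held bar same place in image as in w14?
print([cv2.absdiff(a,b)[y,250:275].mean().round(1) for y in (160,180,200,220,240)])
E
```

```text
clock: 49.45
eef_pos: [0.5292, -0.0346, 0.1993]
tool_rot: [-3.14, 0.003, 0.191]
wrist_force: [0.0, -0.5, -2.9]
width: 0.218
clock: 50.45
eef_pos: [0.5216, -0.3418, 0.1998]
tool_rot: [-3.138, 0.002, 0.191]
wrist_force: [0.6, 0.7, -3.8]
width: 0.218
[ 0.0059 -0.0064 -0.4813]
[np.float64(1.9), np.float64(1.4), np.float64(1.3), np.float64(1.4), np.float64(1.2)]
```

Held the same as before. Lowering into the -y groove.

```bash
python3 -m handwheel '[{"offset":[0.005,-0.0064,-0.1],"dr":[0,0,0]},{"offset":[0,0,-0.14],"dr":[0,0,0]},{"offset":[0,0,-0.14],"dr":[0,0,0]},{"offset":[0,0,-0.1],"dr":[0,0,0]},{"offset":[0,0,-0.06],"dr":[0,0,0]},{"offset":[0,0,-0.04],"dr":[0,0,0]},{"offset":[0,0,0],"dr":[0,0,0]},{"offset":[0,0,0],"dr":[0,0,0]},{"offset":[0,0,0],"dr":[0,0,0]}]'
python3 -c "
from h import *
t=b2w(BLK,(-.037,-.048,.0445)); s=bot.get_state(); print((t-s['eef_pos'])*4)"
```

```text
clock: 51.4
eef_pos: [0.5247, -0.3458, 0.0586]
tool_rot: [3.139, -0.002, 0.191]
wrist_force: [0.1, -0.1, -3.5]
width: 0.218
[-0.00475613  0.01034586 -0.05638142]
```

```bash
python3 -m handwheel '[{"offset":[-0.004,0.009,-0.025],"dr":[0,0,0]},{"offset":[0,0,-0.025],"dr":[0,0,0]},{"offset":[0,0,0],"dr":[0,0,0]},{"offset":[0,0,0],"dr":[0,0,0]}]'
python3 -m handwheel '[{"offset":[0,0,-0.006],"dr":[0,0,0]},{"offset":[0,0,0],"dr":[0,0,0]},{"offset":[0,0,0],"dr":[0,0,0]}]'
python3 -c "
from h import *
t=b2w(BLK,(-.037,-.048,.0432)); s=bot.get_state(); print((t-s['eef_pos'])*4)"
```

```text
clock: 51.8
eef_pos: [0.5223, -0.3426, 0.0439]
tool_rot: [-3.141, 0.0, 0.191]
wrist_force: [-0.4, -0.8, -3.4]
width: 0.221
clock: 52.1
eef_pos: [0.5228, -0.3433, 0.043]
tool_rot: [3.141, -0.001, 0.191]
wrist_force: [0.1, -1.6, -1.5]
width: 0.221
[0.00267264 0.0001444  0.00064156]
```

```bash
python3 -m handwheel '[{"offset":[0,0,0],"dr":[0,0,0]},{"offset":[0,0,0],"dr":[0,0,0]},{"offset":[0,0,0],"dr":[0,0,0]},{"offset":[0,0,0],"dr":[0,0,0]},{"offset":[0,0,0],"dr":[0,0,0]}]' 0.61 40
python3 -m handwheel '[{"offset":[0,0,0.06],"dr":[0,0,0]},{"offset":[0,0,0.12],"dr":[0,0,0]},{"offset":[0,0,0.16],"dr":[0,0,0]},{"offset":[0,0,0.12],"dr":[0,0,0]},{"offset":[0,0,0],"dr":[0,0,0]},{"offset":[0,0,0],"dr":[0,0,0]}]'
python3 -m handwheel '[{"offset":[-0.0786,-0.0152,0],"dr":[0,0,0]},{"offset":[-0.0786,-0.0152,0],"dr":[0,0,0]},{"offset":[-0.0786,-0.0152,0],"dr":[0,0,0]},{"offset":[-0.0786,-0.0152,0],"dr":[0,0,0]},{"offset":[0,0,-0.12],"dr":[0,0,0]},{"offset":[0,0,-0.12],"dr":[0,0,0]},{"offset":[0,0,-0.12],"dr":[0,0,0]},{"offset":[0,0,-0.08],"dr":[0,0,0]},{"offset":[0,0,-0.01],"dr":[0,0,0]},{"offset":[0,0,0],"dr":[0,0,0]},{"offset":[0,0,0],"dr":[0,0,0]}]' 1
python3 - <<'E'
from h import *
np.set_printoptions(precision=4,suppress=True)
s=bot.get_state(); t=b2w(BLK,(-.115,-.048,.0445)); print((t-s['eef_pos'])*4, s['tool_rot'],s['width'])
E
```

```text
clock: 52.6
eef_pos: [0.5226, -0.3427, 0.0427]
tool_rot: [-3.141, 0.0, 0.191]
wrist_force: [-0.2, -0.1, 0.0]
width: 0.385
clock: 53.2
eef_pos: [0.5232, -0.3432, 0.1597]
tool_rot: [3.139, -0.002, 0.191]
wrist_force: [-0.3, -0.6, -0.1]
width: 0.387
clock: 54.3
eef_pos: [0.4444, -0.3583, 0.046]
tool_rot: [3.141, -0.001, 0.191]
wrist_force: [0.3, -0.2, 0.4]
width: 0.004
[ 0.01    0.0012 -0.0062] [ 3.1407 -0.0006  0.1911] 0.004108185786970335
```

```bash
python3 -m handwheel '[{"offset":[0.0095,0.001,-0.006],"dr":[0,0,0]},{"offset":[0.0314,0.0061,0],"dr":[0,0,0]},{"offset":[0.02,0.0039,0],"dr":[0,0,0]},{"offset":[0.02,0.0039,0],"dr":[0,0,0]},{"offset":[0.0314,0.0061,0],"dr":[0,0,0]},{"offset":[0.0314,0.0061,0],"dr":[0,0,0]},{"offset":[0.0314,0.0061,0],"dr":[0,0,0]},{"offset":[0.0314,0.0061,0],"dr":[0,0,0]},{"offset":[0,0,0],"dr":[0,0,0]}]'
python3 -m handwheel '[{"offset":[0.0314,0.0061,0],"dr":[0,0,0]},{"offset":[0.0314,0.0061,0],"dr":[0,0,0]},{"offset":[0.016,0.0031,0],"dr":[0,0,0]},{"offset":[0.012,0.0023,0],"dr":[0,0,0]},{"offset":[0.012,0.0023,0],"dr":[0,0,0]},{"offset":[0.005,0.001,0],"dr":[0,0,0]},{"offset":[0,0,0],"dr":[0,0,0]}]'
python3 -m handwheel '[{"offset":[0.004,0.0008,0],"dr":[0,0,0]},{"offset":[0.004,0.0008,0],"dr":[0,0,0]},{"offset":[0,0,0],"dr":[0,0,0]}]'
python3 -c "
from h import *
print(inv(BLK,bot.get_state()['eef_pos']))"
```

```text
clock: 55.2
eef_pos: [0.4971, -0.3475, 0.0436]
tool_rot: [-3.142, -0.001, 0.192]
wrist_force: [0.7, 0.1, 0.2]
width: 0.001
clock: 55.9
eef_pos: [0.5227, -0.3427, 0.0436]
tool_rot: [-3.141, -0.0, 0.191]
wrist_force: [-1.2, 0.7, -1.0]
width: 0.008
clock: 56.2
eef_pos: [0.5245, -0.3424, 0.0436]
tool_rot: [-3.141, 0.0, 0.191]
wrist_force: [-1.3, 0.8, -0.4]
width: 0.004
[-0.0358558  -0.04735921]
```

```bash
python3 -m handwheel '[{"offset":[0.004,0.0008,0],"dr":[0,0,0]},{"offset":[0,0,0],"dr":[0,0,0]},{"offset":[0,0,0],"dr":[0,0,0]}]'
python3 -m handwheel '[{"offset":[0.004,0.0008,0],"dr":[0,0,0]},{"offset":[0,0,0],"dr":[0,0,0]},{"offset":[0,0,0],"dr":[0,0,0]}]'
python3 -m handwheel '[{"offset":[0.002,0.0004,0],"dr":[0,0,0]},{"offset":[0,0,0],"dr":[0,0,0]},{"offset":[0,0,0],"dr":[0,0,0]}]'
python3 -c "
from h import *
print(inv(BLK,bot.get_state()['eef_pos']))"
```

```text
clock: 56.5
eef_pos: [0.5248, -0.3423, 0.0435]
tool_rot: [-3.141, 0.001, 0.191]
wrist_force: [-5.7, 0.1, 0.7]
width: 0.008
clock: 56.8
eef_pos: [0.5249, -0.3423, 0.0434]
tool_rot: [-3.141, 0.003, 0.191]
wrist_force: [-8.3, 0.2, 3.1]
width: 0.002
clock: 57.1
eef_pos: [0.525, -0.3423, 0.0434]
tool_rot: [-3.14, 0.004, 0.191]
wrist_force: [-9.6, -0.9, 2.9]
width: 0.005
[-0.03532228 -0.0473553 ]
```

All three are home. Backing off for a final look.

```bash
python3 -m handwheel '[{"offset":[-0.03,-0.006,0],"dr":[0,0,0]},{"offset":[-0.03,-0.006,0.05],"dr":[0,0,0]},{"offset":[0,0,0.15],"dr":[0,0,0]},{"offset":[0,0,0.15],"dr":[0,0,0]},{"offset":[-0.03,0.06,0.15],"dr":[0,0,0]},{"offset":[-0.03,0.1,0.13],"dr":[0,0,0]},{"offset":[0,0,0],"dr":[0,0,0]},{"offset":[0,0,0],"dr":[0,0,0]}]'
python3 - <<'E'
from h import *
a=snap('wrist','w17');b=snap('side','s17')
c=cv2.resize(b[150:300,150:400],(512,307),interpolation=3)
cv2.imwrite('pics/w17b.png',cv2.resize(np.vstack([a[:240],c]),(560,598)))
E
```

```text
clock: 57.9
eef_pos: [0.4979, -0.3053, 0.2035]
tool_rot: [3.138, -0.003, 0.192]
wrist_force: [0.4, -0.6, 0.3]
width: 0.006
```

View pics/w17b.png

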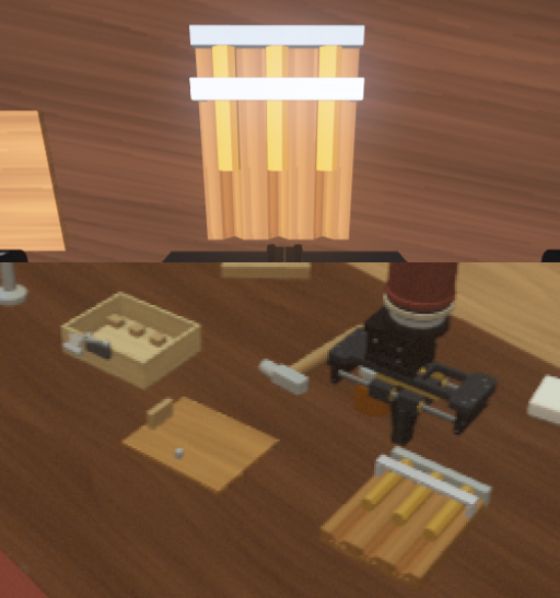

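The final picture shows all three bars against the stop with near ends level at row 170. The box is empty, the hasp open, and the lid flat on the bench with its pull up.

```bash
python3 -c "
from bench import bot; print(bot.hand_in())"
```

```text
the job is handed in; nothing more can be done
None
```

The job is done and handed in at about 58 s of the 210 s allowed. The hand-in reports no verdict.

- **Lid and hasp:** I swung the hasp open and tipped the lid about 25° on its far edge. Then I lifted it off and laid it flat on the bench, pull side up.
- **Bars:** The box held three bars. Each now lies in its own groove, pushed along until it met the stop.
- **Last checks:** On each push the force rose to about 9–10 N with no further travel. Each push ended within about 0.3 mm of the same distance along the block. The final picture shows all three bars against the stop, the box empty and the hasp open.
- **Bystanders:** The hammer looks unmoved in the last picture, and the hand was never near any of the three. I did not re-measure them. The jar was mostly hidden behind the gripper, and only the mandrel's foot was in the picture.
- **Disagreements:** Laying the first bar pressed it into the groove with about 20–25 N, so I raised the hand a little before letting go. Setting the lid down reached about 30 N on the wrist before I backed off. The height fits read 1–4 mm below the text's heights, within what I expected from the camera calibration. A two-view check of the first bar's end came out at about 20 mm for a top that should be at 26 mm; I went by the text's height for the grasp.
- **Disturbances:** I noticed no knocked bar and no slackened grip.

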